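Load the dust-off rack and switch on the extraction

TASK

Lay every upright felt roll on its side in the V cradles of the dust-off rack, one to a cradle and centred along it, and draw the blast-gate plate up out of the duct's slotted frame and stand it in the slot of the plate stand. Only when all that is done, lift the guard on the switch box right up, flip the toggle over to on, and lower the guard fully closed again. Leave the other things on the bench where they are.

Things in the scene. Friction and masses are not known exactly. Their poses are not given: they have to be found in the camera images.
- roll1_mid (a point): felt polishing roll, a plain pale solid cylinder 40 mm in diameter and 90 mm long, 0.08 to 0.17 kg, standing upright on one end on the table at the start. The point is its centre (45 mm from either end); its z axis runs along the roll. Both ends are alike. One of them may be absent
- roll2_mid (a point): felt polishing roll, a plain pale solid cylinder 40 mm in diameter and 90 mm long, 0.08 to 0.17 kg, standing upright on one end on the table at the start. The point is its centre (45 mm from either end); its z axis runs along the roll. Both ends are alike. One of them may be absent
- roll3_mid (a point): felt polishing roll, a plain pale solid cylinder 40 mm in diameter and 90 mm long, 0.08 to 0.17 kg, standing upright on one end on the table at the start. The point is its centre (45 mm from either end); its z axis runs along the roll. Both ends are alike. One of them may be absent
- roll4_mid (a point): felt polishing roll, a plain pale solid cylinder 40 mm in diameter and 90 mm long, 0.08 to 0.17 kg, standing upright on one end on the table at the start. The point is its centre (45 mm from either end); its z axis runs along the roll. Both ends are alike. One of them may be absent
- bay0 (a point): centre line of one of the four V cradles of the dust-off rack: where the centre of a roll lies when it rests in that cradle. x runs along the cradle (the way a roll lies), y across, z up; 50 mm above the table
- bay1 (a point): centre line of one of the four V cradles of the dust-off rack: where the centre of a roll lies when it rests in that cradle. x runs along the cradle (the way a roll lies), y across, z up; 50 mm above the table
- bay2 (a point): centre line of one of the four V cradles of the dust-off rack: where the centre of a roll lies when it rests in that cradle. x runs along the cradle (the way a roll lies), y across, z up; 50 mm above the table
- bay3 (a point): centre line of one of the four V cradles of the dust-off rack: where the centre of a roll lies when it rests in that cradle. x runs along the cradle (the way a roll lies), y across, z up; 50 mm above the table
- rack: dust-off rack, fixed to the table: base plate 110 mm (x) by 330 mm (y), 10 mm thick, origin on the table at its centre; four cradles along x, 80 mm apart. Each is two pairs of 45-degree saddle plates, 10 mm thick, at x = -30 and +30 mm, reaching 43 mm above the table, with a 50 mm gap between the pairs for fingers; no end stops
- plate_mid (a point): blast-gate plate, flat bare aluminium, 5 mm thick (its x axis), 70 mm wide (y), 110 mm tall (z), 0.1 kg. The point is its centre. At the start it stands in the slot of the gate frame, 63 mm deep in it, its top 47 mm standing clear above the frame
- gate: grey slotted gate frame of the extraction duct, fixed to the table; origin on the table below the plate's centre; the slot is 8 mm wide (x) and 74 mm long (y); its floor is 12 mm and the top of the frame 75 mm above the table. A funnel mouth runs to x = -42 mm and a pipe to x = +101 mm, both below 77 mm
- park: plate stand, fixed to the table: a base plate 70 mm (x) by 86 mm (y), 10 mm thick, with two upright sheet walls, 5 mm thick and 80 mm long (y), 18 mm apart, up to 55 mm above the table: an 18 mm wide slot along y, open at its ends. Origin on the table at its centre. A plate standing in it has its centre about 65 mm above the table and may lean a little
- switchbox: grey switch box fixed to the table, 130 mm (x) by 110 mm (y), 60 mm tall, origin on the table at its centre. On its top is a toggle, covered by a hinged hood-shaped guard
- guard_hinge (a point): a point on the guard's hinge axis, which runs along the box's y axis 50 mm towards +x from the box's centre and 64 mm above the table; its axes are the box's
- guard_tab (a point): grip point on the guard's tab, a bar 12 mm thick (y), 10 mm high and 46 mm long that sticks out of the guard's free front edge. From the hinge it lies 120 mm towards -x and 35 mm up while the guard is closed, and turns with it; the tab runs 28 mm inward and 18 mm outward of it. The hood is 72 mm wide, 92 mm long, its top 104 mm above the table
- guard (a joint): guard angle in rad: 0 closed (lying over the toggle), up to 1.6 fully up (upright, standing at the box's +x end); the tab rises and swings over towards +x. The hinge is stiff (about 0.07 N m) and the guard stays wherever it is left
- toggle (a joint): toggle angle in rad: 0 off (leaning to the box's -y), 0.9 on (leaning to the box's +y, the left as seen from the robot); stays where left; about 1 N at its tip moves it
- toggle_tip (a point): tip of the toggle, a steel stick 8 mm thick and 30 mm long that pivots about an axis along the box's x, 5 mm towards -x from the box's centre and 62 mm above the table
- fluid_mid (a point): bystander: white bottle, 100 mm tall, 60 mm in diameter, the point is half-way up; leave it where it is
- cup_mid (a point): bystander: steel cup, 70 mm tall, 70 mm wide, the point is half-way up; leave it where it is
- jar_mid (a point): bystander: amber jar, 60 mm tall, 56 mm in diameter, the point is half-way up; leave it where it is
- bar1_mid (a point): bystander: brown bar of polishing compound, 30 x 70 x 28 mm, the point is half-way up; long axis y; leave it where it is
- bar2_mid (a point): bystander: pale bar of polishing compound, 30 x 70 x 28 mm, the point is half-way up; long axis y; leave it where it is
Not all that is in view belongs to the job. What is shaped like the part that bears roll1_mid but pink is not meant.

How it is judged:
By the outcome, as a careful person would: the job done as asked, in the order asked, and still so for the second after the job is handed in, with the robot touching nothing.
Of roll1, roll2, roll3, roll4 only 3 to 4 are there at a start; the rules pass over those that are not, and their reading is None.
At some moment in a run one of roll1, roll2, roll3, roll4 may be knocked a few centimetres aside while the robot is not near it.
It also fails if it takes over 210 s, if anything falls off the work surface, if the arm or the gripper's body presses on something with over 40 N, if the wrist force passes 120 N, or if a joint passes its speed limit or range.

ROBOT

A 6-joint arm with a two-finger parallel gripper is mounted at the origin on the work surface. World frame = base frame: x ahead of the robot, y to its left, z up, the work surface at z = 0. Lengths are in mm, angles in rad, forces in N, time in s.
With the tool pointing down it reaches from about 375 to 975 mm from the base axis. Payload 3.8 kg.
Tool frame: the origin (TCP) lies between the finger pads; the fingertips stand 19 mm ahead of it and the grasp point (between the pads) is the TCP; z points along the fingers, y is the line along which they close (so a half turn about z gives the same grasp; the last joint's range is limited). The gripper opens to 88 mm and grips with 3 to 60 N. Pads are 18 mm wide; open, the fingers measure 123 mm over their backs; the gripper's body (75 mm by 187 mm) begins 45 mm behind the grasp point.
Start: joints at [-1.317, 0.264, 1.604, -0, 1.274, -0.037], TCP at [193.53, -646.656, 257.706] pointing down, gripper open.
Joint ranges: [-2.63, 2.63], [-0.94, 2.18], [0.31, 2.57], [-1.31, 4.45], [0, 2.66], [-2.55, 2.55]. Speed limits (rad/s): [2.57, 2.57, 3.14, 3.14, 3.14, 3.14].

INTERFACE

Orientations are given as a unit quaternion [w, x, y, z].
In Python, from station import arm gives the robot as it stands.
- The arm moves only by the tool step_arm, never from a script. Its argument "plan" is a list of rows, each a list of 6 numbers: the shift along the world's x, y, z in mm, then the turn, a rotation vector about the world's x, y, z in rad. In form: [[dx, dy, dz, rx, ry, rz], ...]. A call has 1 to 10 rows; each row shifts and turns the commanded pose from where the row before left it; what a row does not reach is not made up. A row lasts 1/10 s, in which the tool goes at most 50 mm and 8.59 degrees, less where a joint would pass 70% of its speed; a pose out of reach is approached as far as the arm can. A call is refused whole if a number of a shift passes 50 or a number of a turn 0.15, either way. A call with a gripper value outside its range is refused whole. "fingers" is the finger opening in mm, from 0 to 88.1, set as the call begins (left out, the last holds). The fingers move at their own pace and stop on an object; "squeeze" is the grip in N (left out, the last holds). Time passes only in rows, so rows that do not move let the fingers close. It gives the time, the measured TCP pose, the force, the opening and the grip force at its end, in the units of the state.
- arm.get_state(): the state, without advancing time (a new reading comes with each control period).
- arm.snapshot(name): name is "scene" or "top"; returns a dict with "image" (480x640x3 uint8, red, green, blue), "K" (3x3 intrinsics, pixels), "extrinsics" (4x4, takes a point from camera to world coordinates). Camera axes: x right, y down, z forward; pixel columns grow to the right and rows downward; lengths in mm; the calibration is good to about 2 mm. A picture is of the moment at which its call begins. There is no depth.
- arm.finish_job(): hands the job in; it is judged then, once.
The state is a dict: "time_s": time; "joint_pos": joint angles; "qvel": joint speeds; "joint_efforts": joint torques, N m; "position": TCP position; "ee_rot": TCP orientation; "wrist_force": force on the tool from outside, world axes, zero at the start; "wrist_torque": the same for the moment, N m; "grip_width": finger opening in mm; "grasp_force": force on a finger pad.
Only numpy, scipy, OpenCV 4.12 (cv2) and the standard library are available. Lean on these libraries where they do the work, as an engineer would, in place of code of your own. Each camera call takes 0.05 s, during which the arm holds its last target. There are 200 camera calls.

## Working session

There is one attempt and no reset: what is moved stays moved. The work goes in short steps, Python scripts to look and compute and a tool call to move; the robot and the scene stay as the last step left them, time stands still between calls to the robot, and variables do not carry over. Pictures are saved under pics/ and viewed, at most 14 in all, crops included, and the job is handed in when it is done.

Besides the shell and the picture viewer there is one more tool, called after "Request:" by a JSON object that holds its "op" and its "data", one argument or row to a line. step_arm: Moves the arm, as the interface text tells. Its arguments: {"type":"object","properties":{"plan":{"type":"array","items":{"type":"array","items":{"type":"number"}}},"fingers":{"type":"number"},"squeeze":{"type":"number"}},"required":["plan"]}

```bash
ls; mkdir -p pics; cat > h.py <<'E'
import numpy as np, cv2
from station import arm
def snap(n,f=None):
    s=arm.snapshot(n); 
    if f: cv2.imwrite('pics/'+f,s['image'][:,:,::-1])
    return s
def ray(s,u,v):
    K=np.array(s['K']);E=np.array(s['extrinsics'])
    d=E[:3,:3]@np.linalg.solve(K,[u,v,1.]); return E[:3,3],d
def onz(s,u,v,z):
    o,d=ray(s,u,v); return o+d*(z-o[2])/d[2]
def proj(s,p):
    K=np.array(s['K']);E=np.array(s['extrinsics'])
    c=E[:3,:3].T@(np.array(p,float)-E[:3,3]); q=K@c; return q[:2]/q[2]
E
python3 - <<'E'
from h import *
for n in('scene','top'):
    s=snap(n,n+'0.png'); print(n,np.round(s['K'],1).tolist(),np.round(s['extrinsics'],3).tolist())
st=arm.get_state();print(st)
E
```

```text
pics
scene [[537.9, 0.0, 319.0], [0.0, 537.9, 248.2], [0.0, 0.0, 1.0]] [[-0.331, 0.777, -0.535, 1237.384], [0.943, 0.283, -0.173, 221.612], [0.017, -0.562, -0.827, 1072.514], [0.0, 0.0, 0.0, 1.0]]
top [[518.3, 0.0, 319.8], [0.0, 518.3, 242.6], [0.0, 0.0, 1.0]] [[-0.021, -0.994, 0.108, 420.252], [-1.0, 0.019, -0.012, 4.692], [0.01, -0.109, -0.994, 1341.379], [0.0, 0.0, 0.0, 1.0]]
{'time_s': 0.1, 'joint_pos': array([-1.31687737e+00,  2.64644364e-01,  1.60525323e+00, -7.80011035e-06,
        1.27369557e+00, -3.68865923e-02]), 'qvel': array([-0.00132067, -0.00239661, -0.00136922,  0.00053398,  0.00147193,
        0.0001773 ]), 'joint_efforts': array([-4.11373876e-04, -5.03619790e+01, -3.58072615e+01,  7.29888305e-02,
        2.33047345e-02, -6.49782282e-05]), 'position': array([ 193.38949424, -646.06476556,  256.52648159]), 'ee_rot': array([-9.93967516e-04,  9.89446967e-01,  1.44892027e-01, -1.12037054e-04]), 'wrist_force': array([ 0.18580623,  0.1764663 , -0.72082465]), 'wrist_torque': array([ 0.03775817,  0.01662981, -0.02180762]), 'grasp_force': 0.0, 'grip_width': 88.13757937448396}
```

View pics/top0.png

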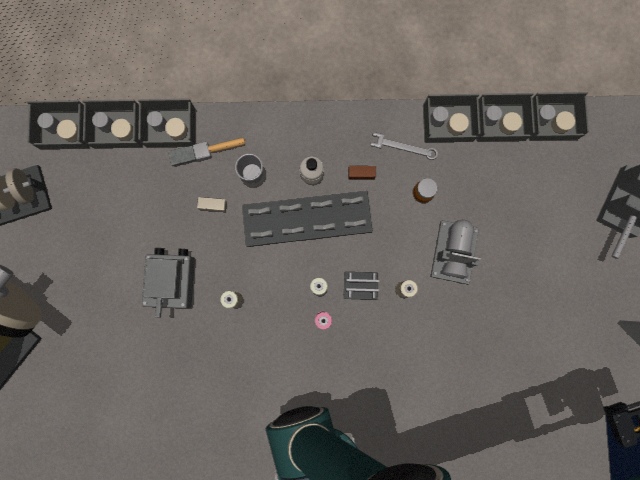

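View pics/scene0.png

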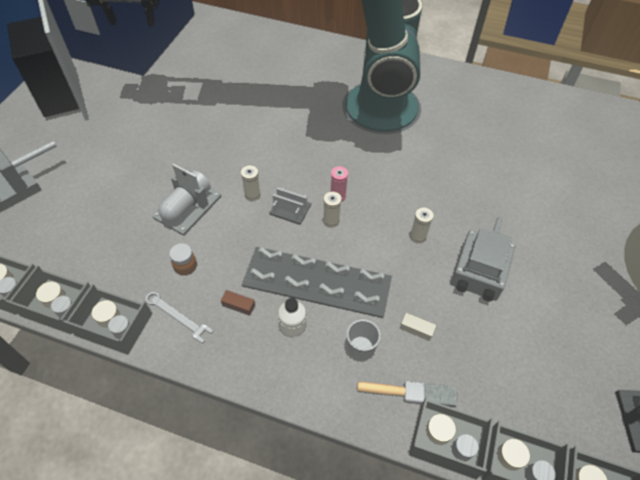

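Top view: 3 pale rolls at (230,300), (319,287), (409,289), with the pink decoy at (324,321). The rack is at (307,219), park at (362,286), gate at (458,252), and the switch box at (167,280) with its tab towards −x at (159,313). Next I'll enlarge the fixtures for corners.

```bash
python3 - <<'E'
from h import *
s=snap('top'); im=s['image']; 
def crop(cx,cy,w=80,h=60,k=5):
    return cv2.resize(im[cy-h//2:cy+h//2,cx-w//2:cx+w//2],None,fx=k,fy=k,interpolation=cv2.INTER_CUBIC)
a=np.vstack([np.hstack([crop(167,280,80,76,5)[:380],crop(458,252,80,76,5)[:380]]),np.hstack([crop(362,286,40,22,10),crop(362,286,40,22,10)*0])])
cv2.imwrite('pics/c1.png',a[:600,:,::-1])
hsv=cv2.cvtColor(im,cv2.COLOR_RGB2HSV)
# rolls: pale low-sat bright
m=((hsv[:,:,2]>190)&(hsv[:,:,1]<70)).astype(np.uint8)
n,l,st,c=cv2.connectedComponentsWithStats(m)
for i in range(1,n):
    if st[i,4]>40 and 150<c[i,1]<340: print('pale',c[i].round(1),st[i].tolist(),onz(s,*c[i],90).round(1))
# rack
r=im[180:255,230:385].astype(int); m=(r.max(2)<75).astype(np.uint8)
m=cv2.morphologyEx(m,cv2.MORPH_CLOSE,np.ones((9,9)))
cs,_=cv2.findContours(m,cv2.RETR_EXTERNAL,cv2.CHAIN_APPROX_NONE)
k=max(cs,key=cv2.contourArea); b=cv2.boxPoints(cv2.minAreaRect(k))+[230,180]
p=np.array([onz(s,*q,10) for q in b]); print('rack',b.round(1).tolist(),p.round(1).tolist(),p.mean(0).round(1))
print([np.linalg.norm(p[i]-p[i-1]).round(1) for i in range(4)])
s2=snap('scene');im2=s2['image']
for n_,z in(('sb',60),):pass
for p in c[:0]:pass
cv2.imwrite('pics/c2.png',np.hstack([cv2.resize(im2[155:235,150:220],None,fx=5,fy=5,interpolation=cv2.INTER_CUBIC),cv2.resize(im2[215:305,445:525],None,fx=5,fy=40/9,interpolation=cv2.INTER_CUBIC)])[:,:,::-1])
E
```

```text
pale [217.4 206.7] [208, 203, 16, 7, 51] [649.7 237.5  90. ]
pale [318.2 285.6] [311, 278, 16, 16, 134] [452.7  -4.8  90. ]
pale [408.7 288.2] [402, 281, 15, 15, 119] [ 442.  -222.8   90. ]
pale [228.5 298.9] [221, 291, 16, 16, 128] [425.4 210.8  90. ]
rack [[242.3, 204.2], [367.5, 190.1], [372.3, 232.6], [247.1, 246.7]] [[669.8, 187.7, 10.0], [701.1, -139.4, 10.0], [588.9, -148.4, 10.0], [558.5, 175.9, 10.0]] [629.6  19.   10. ]
[np.float64(111.9), np.float64(328.6), np.float64(112.5), np.float64(325.7)]
```

View pics/c1.png

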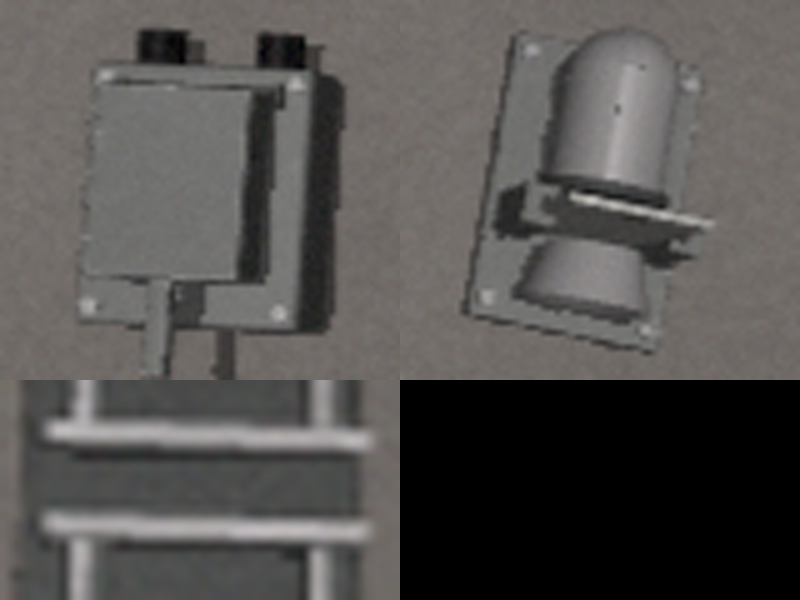

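View pics/c2.png

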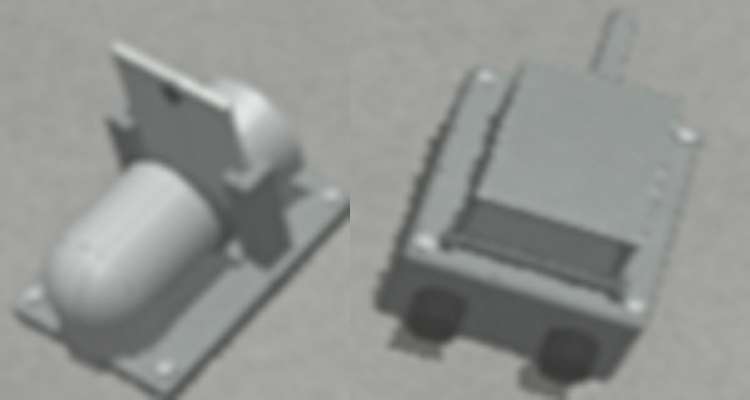

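The crops show the switch box top corners, the plate's top edge, and the tops of the park walls clearly. I'll cast those to their known heights.

```bash
cat > m.py <<'E'
from h import *
t=snap('top');s=snap('scene')
def show(n,ps): 
    ps=np.array(ps);print(n,ps.round(1).tolist(),'mean',ps.mean(0).round(1));return ps
def yaw(v): return np.degrees(np.arctan2(v[1],v[0])).round(1)
b=show('box',[onz(t,127+x/5,242+y/5,60) for x,y in((97,63),(312,70),(297,330),(78,325))])
print([np.linalg.norm(b[i]-b[i-1]).round(1) for i in range(4)],yaw(b[0]-b[3]),yaw(b[1]-b[2]),yaw(b[3]-b[2])-90,yaw(b[0]-b[1])-90)
g=show('plate',[onz(t,418+(x-400)/5,214+y/5,122) for x,y in((572,195),(712,225))]);print(np.linalg.norm(g[0]-g[1]),yaw(g[0]-g[1])-90)
g=show('plate_s',[onz(s,150+x/5,155+y/5,122) for x,y in((115,46),(240,110))]);print(np.linalg.norm(g[0]-g[1]),yaw(g[1]-g[0]))
w=show('park',[onz(t,342+x/10,275+(y-380)/10,55) for x,y in((45,430),(370,440),(370,532),(43,523))])
print([np.linalg.norm(w[i]-w[i-1]).round(1) for i in range(4)],yaw(w[0]-w[1])-90,yaw(w[3]-w[2])-90)
# box from scene
q=show('box_s',[onz(s,445+(x-350)/5,215+y/(40/9),60) for x,y in((487,75),(688,133),(637,310),(410,240))])
# rolls in scene: predicted tops
for p in((452.7,-4.8,90),(442,-222.8,90),(425.4,210.8,90)): print('roll top in scene',proj(s,p).round(1))
im=s['image'];hsv=cv2.cvtColor(im,cv2.COLOR_RGB2HSV)
m=((hsv[:,:,2]>165)&(hsv[:,:,1]<80)).astype(np.uint8)
n,l,st,c=cv2.connectedComponentsWithStats(m)
for i in range(1,n):
    if st[i,4]>60 and 150<c[i,1]<260: print(c[i].round(1),st[i].tolist())
E
python3 m.py
```

```text
box [[538.5, 418.1, 60.0], [533.0, 312.0, 60.0], [405.4, 318.5, 60.0], [410.1, 425.3, 60.0]] mean [471.7 368.5  60. ]
[np.float64(128.7), np.float64(106.2), np.float64(127.7), np.float64(106.9)] -3.2 -2.9 -2.5 -3.0
plate [[522.3, -323.8, 122.0], [506.8, -389.5, 122.0]] mean [ 514.6 -356.6  122. ]
67.52802652056711 -13.299999999999997
plate_s [[513.3, -383.2, 122.0], [529.3, -309.5, 122.0]] mean [ 521.3 -346.4  122. ]
75.34443166870828 77.8
park [[466.0, -75.5, 55.0], [461.9, -156.0, 55.0], [439.2, -155.3, 55.0], [443.1, -74.4, 55.0]] mean [ 452.6 -115.3   55. ]
[np.float64(23.0), np.float64(80.6), np.float64(22.7), np.float64(81.0)] -2.9000000000000057 -2.700000000000003
box_s [[416.2, 331.7, 60.0], [421.3, 425.8, 60.0], [536.4, 419.4, 60.0], [530.1, 317.5, 60.0]] mean [476.  373.6  60. ]
roll top in scene [331.5 196.7]
roll top in scene [248.4 169.8]
roll top in scene [423.3 212.9]
[ 32.8 152.2] [12, 141, 43, 24, 187]
[193.4 173.7] [172, 163, 35, 22, 190]
[248.5 170.3] [240, 162, 19, 16, 203]
[339. 171.] [330, 166, 19, 11, 117]
[291.7 191.7] [277, 187, 30, 11, 86]
[174.4 200.2] [161, 188, 29, 26, 431]
[232. 208.] [214, 191, 41, 31, 423]
[331.9 197.7] [323, 191, 19, 14, 193]
[424.3 213.7] [415, 206, 20, 16, 217]
[210.  224.9] [198, 211, 24, 27, 188]
[375.1 249.9] [352, 231, 47, 38, 637]
[181.1 251.1] [169, 242, 32, 19, 363]
[269.6 251.8] [260, 247, 22, 10, 72]
[302.9 259.2] [293, 254, 22, 10, 72]
```

Request:
{"op": "step_arm", "data": {
  "plan": [
    [25,42,0,0,0,-0.1],
    [25,42,0,0,0,-0.095],
    [25,42,0,0,0,0],
    [25,42,0,0,0,0],
    [25,42,0,0,0,0],
    [25,42,0,0,0,0],
    [25,42,0,0,0,0],
    [25,42,0,0,0,0],
    [25,42,0,0,0,0],
    [25,43,0,0,0,0]
  ],
  "fingers": 62,
  "squeeze": 15
}}

```text
time_s: 1.3
position: [444.2, -223.9, 258.1]
ee_rot: [0.0, 0.999, 0.048, 0.0]
wrist_force: [0.5, -0.4, 0.4]
grip_width: 62.1
grasp_force: 0.0
```

Request:
{"op": "step_arm", "data": {
  "plan": [
    [0,0,0,-0.0132,0.1365,0],
    [0,0,0,-0.0132,0.1365,0],
    [0,0,0,-0.0132,0.1365,0],
    [0,0,0,-0.0132,0.1365,0],
    [0,0,0,-0.0132,0.1365,0],
    [0,0,0,-0.0132,0.1365,0],
    [0,0,0,-0.0132,0.1365,0],
    [0,0,0,0,0,0],
    [0,0,0,0,0,0]
  ]
}}

```text
time_s: 2.2
position: [443.6, -225.5, 256.5]
ee_rot: [0.022, 0.886, 0.043, -0.461]
wrist_force: [-0.7, -0.4, 0.9]
grip_width: 62.2
grasp_force: 0.0
```

```bash
cat > look.py <<'E'
from h import *
from scipy.spatial.transform import Rotation as R
st=arm.get_state();q=st['ee_rot'];M=R.from_quat([q[1],q[2],q[3],q[0]]).as_matrix()
print('t',st['time_s'],'j',st['joint_pos'].round(2),'p',st['position'].round(1),'F',st['wrist_force'].round(1),'w',round(st['grip_width'],1),round(st['grasp_force'],1))
print('toolx',M[:,0].round(3),'y',M[:,1].round(3),'z',M[:,2].round(3))
for n in('top','scene'):
    s=snap(n);im=s['image'];hsv=cv2.cvtColor(im,cv2.COLOR_RGB2HSV)
    m=((hsv[:,:,2]>(190 if n=='top' else 165))&(hsv[:,:,1]<(70 if n=='top' else 80))).astype(np.uint8)
    k,l,sx,c=cv2.connectedComponentsWithStats(m)
    for i in range(1,k):
        p=onz(s,*c[i],90)
        if 60<sx[i,4]<260 and max(sx[i,2:4])<24 and 360<p[0]<560 and abs(p[1])<300: print(n,c[i].round(1),sx[i].tolist(),p.round(1))
E
python3 look.py
```

```text
t 2.2 j [-0.31  0.47  1.59 -0.36  1.98  1.18] p [ 443.6 -225.5  256.5] F [-0.7 -0.4  0.9] w 62.2 0.0
toolx [ 0.571  0.056 -0.819] y [ 0.096 -0.995 -0.001] z [-0.815 -0.079 -0.574]
top [318.4 285.5] [310, 278, 17, 16, 184] [453.   -5.3  90. ]
top [228.4 299. ] [221, 291, 16, 17, 180] [425.  211.1  90. ]
```

Request:
{"op": "step_arm", "data": {
  "plan": [
    [-1.6,2,-40,0,0,0],
    [0,0,-40,0,0,0],
    [0,0,-40,0,0,0],
    [0,0,-40,0,0,0],
    [0,0,-30,0,0,0],
    [0,0,-11,0,0,0],
    [0,0,0,0,0,0]
  ]
}}

```text
time_s: 3.0
position: [441.5, -223.9, 57.3]
ee_rot: [0.022, 0.886, 0.042, -0.461]
wrist_force: [-0.3, -0.9, 0.1]
grip_width: 62.2
grasp_force: 0.0
```

Request:
{"op": "step_arm", "data": {
  "plan": [
    [0,0,0,0,0,0],
    [0,0,0,0,0,0],
    [0,0,0,0,0,0],
    [0,0,0,0,0,0],
    [0,0,0,0,0,0]
  ],
  "fingers": 20,
  "squeeze": 20
}}

```text
time_s: 3.5
position: [442.4, -223.7, 58.3]
ee_rot: [0.023, 0.886, 0.042, -0.461]
wrist_force: [1.1, 1.6, 6.9]
grip_width: 38.7
grasp_force: 19.9
```

Request:
{"op": "step_arm", "data": {
  "plan": [
    [0,0,20,0,0,0],
    [0,0,40,0,0,0],
    [0,0,40,0,0,0],
    [0,0,30,0,0,0],
    [0,0,0,0,0,0],
    [0,0,0,0,0,0]
  ]
}}

```text
time_s: 4.1
position: [442.4, -223.8, 187.3]
ee_rot: [0.023, 0.887, 0.042, -0.46]
wrist_force: [-0.7, 0.0, -2.4]
grip_width: 39.1
grasp_force: 19.9
```

```bash
python3 look.py; python3 - <<'E'
from h import *
a=snap('scene')['image'][80:300,150:450];b=snap('top')['image'][180:345,340:565]
a=cv2.resize(a,(400,293));b=cv2.resize(b,(400,293));cv2.imwrite('pics/g1.png',np.hstack([a,b])[:,:,::-1])
E
```

```text
t 4.1 j [-0.31  0.54  1.63 -0.34  1.87  1.22] p [ 442.4 -223.8  187.3] F [-0.7  0.  -2.4] w 39.1 19.9
toolx [ 0.574  0.054 -0.817] y [ 0.096 -0.995  0.001] z [-0.813 -0.079 -0.576]
top [318.5 285.5] [311, 278, 16, 16, 183] [453.   -5.4  90. ]
top [228.4 299. ] [221, 291, 16, 17, 181] [425.1 211.   90. ]
scene [223.8 158.7] [218, 154, 12, 10, 76] [ 429.1 -294.9   90. ]
scene [339.2 172.2] [333, 168, 13, 9, 84] [372.9 -12.   90. ]
```

View pics/g1.png

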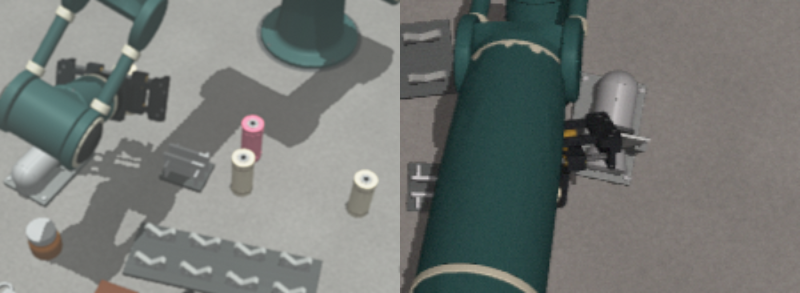

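Request:
{"op": "step_arm", "data": {
  "plan": [
    [17,11,0,0.0137,-0.1421,0],
    [17,11,0,0.0137,-0.1421,0],
    [17,11,0,0.0137,-0.1421,0],
    [17,11,0,0.0137,-0.1421,0],
    [17,11,0,0.0137,-0.1421,0],
    [17,11,0,0.0137,-0.1421,0],
    [17,11,0,0.0137,-0.1421,0],
    [17,11,0,0.0137,-0.1421,0],
    [17,11,0,0.0137,-0.1421,0],
    [17,11,0,0.0137,-0.1421,0]
  ]
}}

```text
time_s: 5.3
position: [611.5, -113.2, 185.8]
ee_rot: [-0.011, 0.971, 0.046, 0.233]
wrist_force: [0.6, 0.8, -1.6]
grip_width: 38.9
grasp_force: 20.0
```

Request:
{"op": "step_arm", "data": {
  "plan": [
    [16,12,0,0.0137,-0.1421,0],
    [0,0,0,0,0,0],
    [0,0,0,0,0,0],
    [0,0,0,0,0,0]
  ]
}}

```text
time_s: 5.7
position: [628.4, -102.1, 187.0]
ee_rot: [-0.014, 0.953, 0.046, 0.299]
wrist_force: [0.2, -0.4, -2.1]
grip_width: 38.9
grasp_force: 20.0
```

```bash
python3 look.py; python3 - <<'E'
from h import *
a=snap('scene');im=a['image'][100:340,200:440]
b=snap('top')['image'][170:270,230:390]
cv2.imwrite('pics/g2.png',np.hstack([cv2.resize(im,(400,400)),cv2.resize(b,(400,400))])[:,:,::-1])
E
```

```text
t 5.7 j [-0.32 -0.02  2.18  0.52  0.48  0.75] p [ 628.4 -102.1  187. ] F [ 0.2 -0.4 -2.1] w 38.9 20.0
toolx [0.817 0.079 0.571] y [ 0.096 -0.995  0.001] z [ 0.569  0.055 -0.821]
top [318.4 285.6] [311, 278, 16, 16, 170] [452.7  -5.2  90. ]
top [228.4 298.9] [221, 291, 16, 17, 159] [425.3 210.8  90. ]
scene [341.4 171.7] [334, 165, 16, 16, 109] [369.4  -7.3  90. ]
scene [330.9 197.4] [319, 189, 23, 17, 223] [455.4  -5.5  90. ]
scene [263.  200.3] [254, 195, 20, 11, 80] [ 518.6 -152.3   90. ]
```

View pics/g2.png

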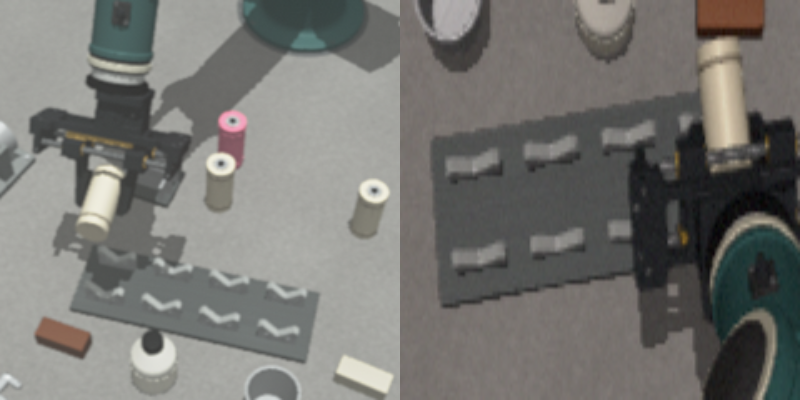

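```bash
python3 - <<'E'
from h import *
s=snap('top')
for u,v in((260.2,222.7),(291.6,219.2)): print(onz(s,u,v,33).round(1))
im=s['image'].astype(int)
m=(im[190:250,240:330].min(2)>110).astype(np.uint8)
k,l,sx,c=cv2.connectedComponentsWithStats(m)
for i in range(1,k):
    if sx[i,4]>25: print(c[i]+[240,190],sx[i].tolist(),onz(s,*(c[i]+[240,190]),33).round(1))
E
```

```text
[616.9 139.2  33. ]
[624.4  59.2  33. ]
[266.98484848 195.26623377] [0, 0, 63, 14, 462] [687.6 121.3  33. ]
[320.02941176 203.25      ] [71, 10, 19, 6, 68] [664.3 -14.2  33. ]
[240.57692308 210.69230769] [0, 13, 3, 15, 26] [648.8 189.   33. ]
[289.64285714 206.72857143] [40, 14, 20, 6, 70] [656.7  63.7  33. ]
[258.49350649 210.06493506] [8, 17, 21, 6, 77] [649.6 143.3  33. ]
[317.46875 226.53125] [73, 35, 9, 4, 32] [604.2  -6.4  33. ]
[291.97468354 229.87341772] [42, 37, 21, 6, 79] [596.9  58.6  33. ]
[261.34285714 233.32857143] [11, 41, 21, 5, 70] [589.5 136.6  33. ]
[292.06976744 245.93023256] [35, 51, 36, 9, 172] [555.8  59.   33. ]
[319.35555556 246.06666667] [74, 51, 12, 9, 45] [554.1 -10.2  33. ]
[266.49056604 247.30188679] [18, 55, 18, 5, 53] [553.6 123.8  33. ]
```

Request:
{"op": "step_arm", "data": {
  "plan": [
    [1,2,-30,0,0,0],
    [0,0,-40,0,0,0],
    [0,0,-35,0,0,0],
    [0,0,-20,0,0,0],
    [0,0,-10,0,0,0],
    [0,0,0,0,0,0],
    [0,0,0,0,0,0]
  ]
}}

```text
time_s: 6.65
position: [629.4, -99.8, 51.9]
ee_rot: [-0.014, 0.953, 0.046, 0.3]
wrist_force: [0.4, 0.3, -1.6]
grip_width: 38.6
grasp_force: 20.0
```

Request:
{"op": "step_arm", "data": {
  "plan": [
    [0,0,0,0,0,0],
    [0,0,0,0,0,0],
    [0,0,0,0,0,0],
    [0,0,0,0,0,0]
  ],
  "fingers": 56
}}

```text
time_s: 7.05
position: [629.3, -99.8, 52.5]
ee_rot: [-0.014, 0.953, 0.046, 0.301]
wrist_force: [-1.2, -0.9, -0.0]
grip_width: 55.9
grasp_force: 0.0
```

Request:
{"op": "step_arm", "data": {
  "plan": [
    [0,0,20,0,0,0],
    [0,0,40,0,0,0],
    [0,0,45,0,0,0],
    [0,0,45,0,0,0],
    [-20,10,45,0,0,0],
    [-40,10,0,0,0,0],
    [-40,10,0,0,0,0],
    [-40,10,0,0,0,0],
    [-30,50,0,0,0,0]
  ]
}}

```text
time_s: 7.95
position: [461.5, -20.0, 245.7]
ee_rot: [-0.013, 0.953, 0.042, 0.3]
wrist_force: [1.1, 1.6, 0.7]
grip_width: 56.0
grasp_force: 0.0
```

```bash
python3 look.py; python3 - <<'E'
from h import *
a=snap('scene');im=a['image'][200:340,200:440]
b=snap('top')['image'][170:270,230:390]
cv2.imwrite('pics/g3.png',np.hstack([cv2.resize(im,(400,400)),cv2.resize(b,(400,400))])[:,:,::-1])
E
```

```text
t 7.95 j [-0.22 -0.52  2.43  0.28  0.67  1.1 ] p [461.5 -20.  245.7] F [1.1 1.6 0.7] w 56.0 0.0
toolx [0.816 0.071 0.574] y [ 0.087 -0.996  0.   ] z [ 0.572  0.05  -0.819]
top [228.4 299. ] [221, 291, 16, 17, 146] [425. 211.  90.]
scene [254.3 160.7] [245, 156, 21, 15, 96] [ 409.3 -221.4   90. ]
scene [331.4 197.8] [324, 191, 16, 14, 160] [456.1  -4.   90. ]
scene [424.4 213.7] [415, 206, 22, 16, 224] [426.9 213.9  90. ]
```

View pics/g3.png

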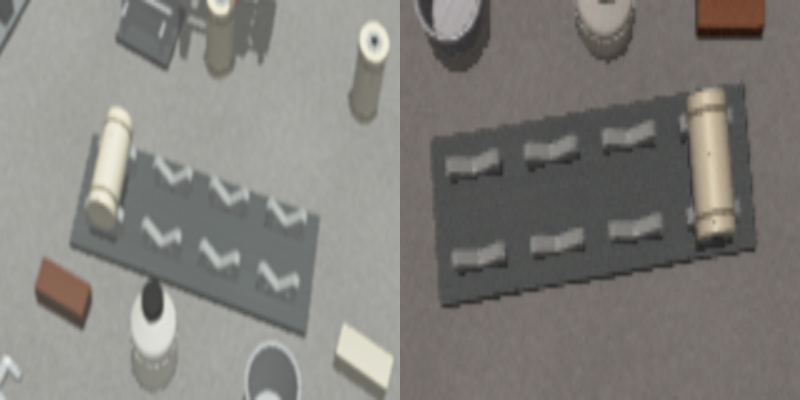

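Request:
{"op": "step_arm", "data": {
  "plan": [
    [-1,1,0,-0.0137,0.1421,0],
    [-1,2,0,-0.0137,0.1421,0],
    [-1,1,0,-0.0137,0.1421,0],
    [-1,2,0,-0.0137,0.1421,0],
    [-1,1,0,-0.0137,0.1421,0],
    [-1,2,0,-0.0137,0.1421,0],
    [-1,1,0,-0.0137,0.1421,0],
    [-1,2,0,-0.0137,0.1421,0],
    [0,1,0,-0.0137,0.1421,0],
    [0,2,0,-0.0137,0.1421,0]
  ],
  "fingers": 62
}}

```text
time_s: 9.15
position: [457.7, -2.4, 244.9]
ee_rot: [0.018, 0.916, 0.044, -0.399]
wrist_force: [-0.2, 0.1, 0.3]
grip_width: 62.1
grasp_force: 0.0
```

Request:
{"op": "step_arm", "data": {
  "plan": [
    [0,0,0,-0.0137,0.1421,0.008],
    [0,0,0,0,0,0],
    [0,0,0,0,0,0],
    [0,0,0,0,0,0]
  ]
}}

```text
time_s: 9.55
position: [455.9, -2.2, 246.4]
ee_rot: [0.023, 0.887, 0.046, -0.459]
wrist_force: [-0.6, -0.8, 0.3]
grip_width: 61.9
grasp_force: 0.0
```

```bash
python3 look.py; python3 - <<'E'
from h import *
s=snap('top')
c=np.array([[230+(711-400)/2.5,170+88/4],[230+(716-400)/2.5,170+240/4]])
print('roll mid px',c.mean(0),'bay px',proj(s,(642.3,-98.6,50)).round(1))
E
```

```text
t 9.55 j [-0.    0.45  1.63 -0.09  2.01  1.47] p [455.9  -2.2 246.4] F [-0.6 -0.8  0.3] w 61.9 0.0
toolx [ 0.574  0.06  -0.817] y [ 0.103 -0.995 -0.001] z [-0.812 -0.084 -0.577]
top [228.4 299. ] [221, 291, 16, 17, 174] [425.1 211.   90. ]
roll mid px [355.4 211. ] bay px [353.7 210. ]
```

Request:
{"op": "step_arm", "data": {
  "plan": [
    [-2.4,-3,-40,0,0,0],
    [0,0,-40,0,0,0],
    [0,0,-40,0,0,0],
    [0,0,-40,0,0,0],
    [0,0,-25,0,0,0],
    [0,0,-7,0,0,0],
    [0,0,0,0,0,0]
  ]
}}

```text
time_s: 10.4
position: [452.8, -4.8, 54.4]
ee_rot: [0.024, 0.886, 0.046, -0.461]
wrist_force: [0.2, -0.0, 1.4]
grip_width: 62.1
grasp_force: 0.0
```

Request:
{"op": "step_arm", "data": {
  "plan": [
    [0,0,0,0,0,0],
    [0,0,0,0,0,0],
    [0,0,0,0,0,0],
    [0,0,0,0,0,0],
    [0,0,0,0,0,0]
  ],
  "fingers": 20
}}

```text
time_s: 10.9
position: [453.6, -4.7, 55.1]
ee_rot: [0.024, 0.886, 0.046, -0.461]
wrist_force: [1.8, 1.3, 5.7]
grip_width: 39.1
grasp_force: 20.0
```

Request:
{"op": "step_arm", "data": {
  "plan": [
    [0,0,20,0,0,0],
    [0,0,40,0,0,0],
    [0,0,40,0,0,0],
    [0,0,30,0,0,0],
    [0,0,0,0,0,0],
    [0,0,0,0,0,0]
  ]
}}

```text
time_s: 11.5
position: [453.4, -4.8, 184.5]
ee_rot: [0.024, 0.887, 0.046, -0.46]
wrist_force: [-0.6, 0.6, -1.0]
grip_width: 39.0
grasp_force: 20.0
```

Request:
{"op": "step_arm", "data": {
  "plan": [
    [16,-1,0,0.0137,-0.1421,0],
    [16,-2,0,0.0137,-0.1421,0],
    [16,-1,0,0.0137,-0.1421,0],
    [16,-1,0,0.0137,-0.1421,0],
    [16,-2,0,0.0137,-0.1421,0],
    [16,-1,0,0.0137,-0.1421,0],
    [16,-1,0,0.0137,-0.1421,0],
    [16,-2,0,0.0137,-0.1421,0],
    [15,-1,0,0.0137,-0.1421,0],
    [15,-2,0,0.0137,-0.1421,0]
  ]
}}

```text
time_s: 12.5
position: [610.1, -18.8, 182.3]
ee_rot: [-0.008, 0.971, 0.048, 0.233]
wrist_force: [0.8, 1.4, -1.7]
grip_width: 39.1
grasp_force: 20.0
```

Request:
{"op": "step_arm", "data": {
  "plan": [
    [15,-1,0,0.0137,-0.1421,0],
    [0,0,-30,0,0,0],
    [0,0,-40,0,0,0],
    [0,0,0,0,0,0],
    [0,0,0,0,0,0],
    [0,0,0,0,0,0]
  ]
}}

```text
time_s: 13.1
position: [627.0, -19.9, 115.2]
ee_rot: [-0.011, 0.952, 0.047, 0.301]
wrist_force: [-0.2, -0.8, -1.0]
grip_width: 39.0
grasp_force: 20.0
```

```bash
python3 look.py
```

```text
t 13.1 j [-0.14  0.06  2.26  0.52  0.26  0.87] p [627.  -19.9 115.2] F [-0.2 -0.8 -1. ] w 39.0 20.0
toolx [0.814 0.084 0.575] y [ 0.096 -0.995  0.008] z [ 0.573  0.049 -0.818]
top [228.4 298.9] [221, 291, 16, 17, 155] [425.3 210.9  90. ]
```

Request:
{"op": "step_arm", "data": {
  "plan": [
    [-0.5,0,-35,0,0,0],
    [0,0,-20,0,0,0],
    [0,0,-8.5,0,0,0],
    [0,0,0,0,0,0],
    [0,0,0,0,0,0]
  ]
}}

```text
time_s: 13.7
position: [626.8, -19.9, 52.0]
ee_rot: [-0.011, 0.952, 0.047, 0.302]
wrist_force: [-0.1, -0.2, -1.1]
grip_width: 39.3
grasp_force: 20.0
```

Request:
{"op": "step_arm", "data": {
  "plan": [
    [0,0,0,0,0,0],
    [0,0,0,0,0,0],
    [0,0,0,0,0,0],
    [0,0,0,0,0,0]
  ],
  "fingers": 56
}}

```text
time_s: 14.1
position: [625.9, -19.9, 50.9]
ee_rot: [-0.011, 0.952, 0.047, 0.301]
wrist_force: [-0.4, 0.0, 0.3]
grip_width: 55.8
grasp_force: 0.0
```

Request:
{"op": "step_arm", "data": {
  "plan": [
    [0,0,20,0,0,0],
    [0,0,40,0,0,0],
    [0,0,45,0,0,0],
    [0,0,45,0,0,0],
    [0,0,45,0,0,0],
    [0,0,0,0,0,0]
  ]
}}

```text
time_s: 14.7
position: [630.9, -19.6, 247.8]
ee_rot: [-0.011, 0.95, 0.048, 0.309]
wrist_force: [0.1, 0.1, 1.1]
grip_width: 56.1
grasp_force: 0.0
```

Request:
{"op": "step_arm", "data": {
  "plan": [
    [-18,21,0,-0.0137,0.1421,0],
    [-18,21,0,-0.0137,0.1421,0],
    [-18,21,0,-0.0137,0.1421,0],
    [-18,21,0,-0.0137,0.1421,0],
    [-18,21,0,-0.0137,0.1421,0],
    [-18,21,0,-0.0137,0.1421,0],
    [-18,21,0,-0.0137,0.1421,0],
    [-18,21,0,-0.0137,0.1421,0],
    [-18,21,0,-0.0137,0.1421,0],
    [-18,21,0,-0.0137,0.1421,0]
  ],
  "fingers": 62
}}

```text
time_s: 15.7
position: [445.9, 192.3, 236.8]
ee_rot: [0.019, 0.916, 0.047, -0.398]
wrist_force: [0.5, 0.7, 0.2]
grip_width: 62.7
grasp_force: 0.0
```

Request:
{"op": "step_arm", "data": {
  "plan": [
    [-22,21,0,-0.0137,0.1421,0],
    [0,0,0,0,0,0],
    [0,0,0,0,0,0],
    [0,0,0,0,0,0]
  ]
}}

```text
time_s: 16.1
position: [424.7, 211.8, 237.3]
ee_rot: [0.022, 0.887, 0.045, -0.459]
wrist_force: [0.5, -0.0, 0.2]
grip_width: 62.0
grasp_force: 0.0
```

```bash
python3 look.py;  python3 - <<'E'
from h import *
a=snap('scene');im=a['image'][180:340,200:480]
b=snap('top')['image'][170:270,230:390]
cv2.imwrite('pics/g4.png',np.hstack([cv2.resize(im,(400,400)),cv2.resize(b,(400,400))])[:,:,::-1])
E
```

```text
t 16.1 j [0.3  0.48 1.62 0.18 1.99 1.76] p [424.7 211.8 237.3] F [ 0.5 -0.   0.2] w 62.0 0.0
toolx [ 0.574  0.06  -0.816] y [ 0.101 -0.995 -0.002] z [-0.812 -0.081 -0.577]
```

View pics/g4.png

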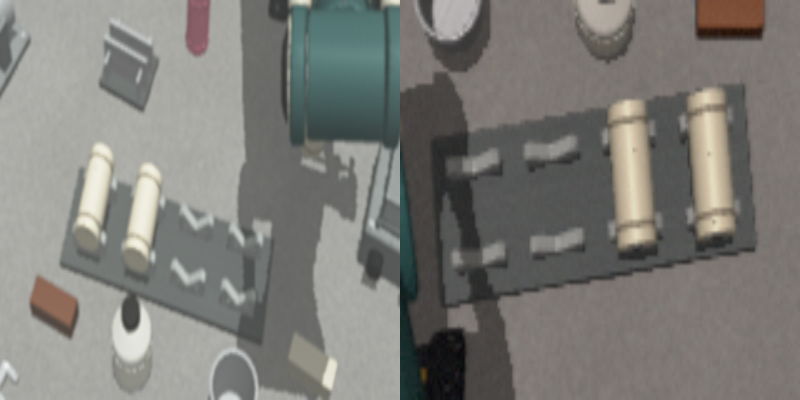

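Request:
{"op": "step_arm", "data": {
  "plan": [
    [0.5,-0.8,-40,0,0,0],
    [0,0,-40,0,0,0],
    [0,0,-40,0,0,0],
    [0,0,-35,0,0,0],
    [0,0,-20,0,0,0],
    [0,0,-7,0,0,0],
    [0,0,0,0,0,0]
  ]
}}

```text
time_s: 17.0
position: [424.7, 211.4, 55.1]
ee_rot: [0.022, 0.886, 0.045, -0.461]
wrist_force: [0.0, 0.5, 0.4]
grip_width: 62.1
grasp_force: 0.0
```

Request:
{"op": "step_arm", "data": {
  "plan": [
    [0,0,0,0,0,0],
    [0,0,0,0,0,0],
    [0,0,0,0,0,0],
    [0,0,0,0,0,0],
    [0,0,0,0,0,0]
  ],
  "fingers": 20
}}

```text
time_s: 17.5
position: [425.2, 211.8, 56.1]
ee_rot: [0.022, 0.886, 0.046, -0.46]
wrist_force: [2.5, 1.2, 5.6]
grip_width: 38.7
grasp_force: 20.0
```

Request:
{"op": "step_arm", "data": {
  "plan": [
    [0,0,20,0,0,0],
    [0,0,40,0,0,0],
    [0,0,40,0,0,0],
    [0,0,30,0,0,0],
    [0,0,0,0,0,0],
    [0,0,0,0,0,0]
  ]
}}

```text
time_s: 18.1
position: [424.8, 211.5, 185.5]
ee_rot: [0.022, 0.887, 0.046, -0.459]
wrist_force: [-1.0, 0.3, -1.7]
grip_width: 39.1
grasp_force: 20.0
```

Request:
{"op": "step_arm", "data": {
  "plan": [
    [17,-14,0,0.0137,-0.1421,0],
    [18,-14,0,0.0137,-0.1421,0],
    [17,-13,0,0.0137,-0.1421,0],
    [18,-14,0,0.0137,-0.1421,0],
    [17,-14,0,0.0137,-0.1421,0],
    [18,-14,0,0.0137,-0.1421,0],
    [17,-13,0,0.0137,-0.1421,0],
    [18,-14,0,0.0137,-0.1421,0],
    [17,-14,0,0.0137,-0.1421,0],
    [18,-14,0,0.0137,-0.1421,0]
  ]
}}

```text
time_s: 19.1
position: [598.5, 72.8, 183.1]
ee_rot: [-0.009, 0.971, 0.049, 0.233]
wrist_force: [0.3, -0.8, -2.3]
grip_width: 38.6
grasp_force: 20.0
```

Request:
{"op": "step_arm", "data": {
  "plan": [
    [17,-14,0,0.0137,-0.1421,0],
    [0,0,-30,0,0,0],
    [0,0,-40,0,0,0],
    [0,0,0,0,0,0],
    [0,0,0,0,0,0],
    [0,0,0,0,0,0]
  ]
}}

```text
time_s: 19.7
position: [617.6, 59.7, 116.3]
ee_rot: [-0.012, 0.952, 0.048, 0.302]
wrist_force: [0.2, -0.0, -2.1]
grip_width: 38.8
grasp_force: 20.0
```

```bash
python3 look.py
```

```text
t 19.7 j [0.04 0.04 2.28 0.13 0.22 1.39] p [617.6  59.7 116.3] F [ 0.2 -0.  -2.1] w 38.8 20.0
toolx [0.813 0.084 0.576] y [ 0.099 -0.995  0.005] z [ 0.574  0.052 -0.817]
```

Request:
{"op": "step_arm", "data": {
  "plan": [
    [-1,0,-35,0,0,0],
    [0,0,-20,0,0,0],
    [0,0,-9.5,0,0,0],
    [0,0,0,0,0,0],
    [0,0,0,0,0,0]
  ]
}}

```text
time_s: 20.3
position: [616.9, 59.6, 52.1]
ee_rot: [-0.012, 0.952, 0.048, 0.302]
wrist_force: [-0.3, -0.1, -1.6]
grip_width: 38.7
grasp_force: 20.0
```

Request:
{"op": "step_arm", "data": {
  "plan": [
    [0,0,0,0,0,0],
    [0,0,0,0,0,0],
    [0,0,0,0,0,0],
    [0,0,0,0,0,0]
  ],
  "fingers": 56
}}

```text
time_s: 20.7
position: [616.1, 59.5, 51.3]
ee_rot: [-0.012, 0.952, 0.048, 0.302]
wrist_force: [0.3, 0.1, 0.3]
grip_width: 56.0
grasp_force: 0.0
```

Request:
{"op": "step_arm", "data": {
  "plan": [
    [0,0,20,0,0,0],
    [0,0,40,0,0,0],
    [0,0,45,0,0,0],
    [0,0,45,0,0,0],
    [0,0,45,-0.0117,0.1216,0],
    [0,0,0,-0.0117,0.1216,0],
    [0,0,0,-0.0117,0.1216,0],
    [0,0,0,-0.0117,0.1216,0],
    [0,0,0,-0.0117,0.1216,0],
    [0,0,0,0,0,0]
  ]
}}

```text
time_s: 21.7
position: [618.6, 59.9, 238.5]
ee_rot: [0.001, 0.999, 0.051, 0.008]
wrist_force: [0.3, 0.6, 0.1]
grip_width: 55.9
grasp_force: 0.0
```

Request:
{"op": "step_arm", "data": {
  "plan": [
    [-10,-41,0,0,0,0.125],
    [-10,-41,0,0,0,0.125],
    [-10,-41,0,0,0,0.125],
    [-10,-41,0,0,0,0.125],
    [-10,-41,0,0,0,0.125],
    [-10,-41,0,0,0,0.125],
    [-10,-41,0,0,0,0.125],
    [-10,-41,0,0,0,0.125],
    [-10,-41,0,0,0,0.125],
    [-10,-41,0,0,0,0.125]
  ],
  "fingers": 50
}}

```text
time_s: 22.7
position: [514.9, -351.4, 239.1]
ee_rot: [-0.003, 0.779, 0.627, 0.008]
wrist_force: [0.3, -0.3, -0.5]
grip_width: 49.8
grasp_force: 0.0
```

Request:
{"op": "step_arm", "data": {
  "plan": [
    [0,0,0,0,0,0],
    [0,0,0,0,0,0],
    [0,0,0,0,0,0]
  ]
}}

```text
time_s: 23.0
position: [515.9, -349.0, 238.9]
ee_rot: [-0.005, 0.78, 0.625, 0.008]
wrist_force: [-0.5, 0.3, -0.9]
grip_width: 50.4
grasp_force: 0.0
```

```bash
python3 look.py;  python3 - <<'E'
from h import *
a=snap('scene');im=a['image'][140:340,150:430]
t=snap('top');b=t['image'][170:270,230:390]
cv2.imwrite('pics/g5.png',np.hstack([cv2.resize(im,(400,400)),cv2.resize(b,(400,400))])[:,:,::-1])
for p in((642.3,-98.6,50),(634.6,-18.8,50),(626.8,60.5,50)): print((proj(t,p)-[230,170])*[2.5,4]+[400,0])
E
```

```text
t 23.0 j [-0.64  0.18  1.74  0.02  1.23 -0.43] p [ 515.9 -349.   238.9] F [-0.5  0.3 -0.9] w 50.4 0.0
toolx [0.218 0.976 0.018] y [ 0.976 -0.218  0.002] z [ 0.006  0.017 -1.   ]
scene [276.9 171.1] [269, 165, 15, 14, 78] [ 422.  -155.9   90. ]
scene [339.1 170.9] [328, 165, 22, 15, 138] [369.  -13.3  90. ]
scene [292.9 179.9] [285, 172, 17, 16, 113] [ 435.1 -109.2   90. ]
[709.25169656 159.86334984]
[630.43932916 174.27594269]
[551.90610844 188.87065114]
```

View pics/g5.png

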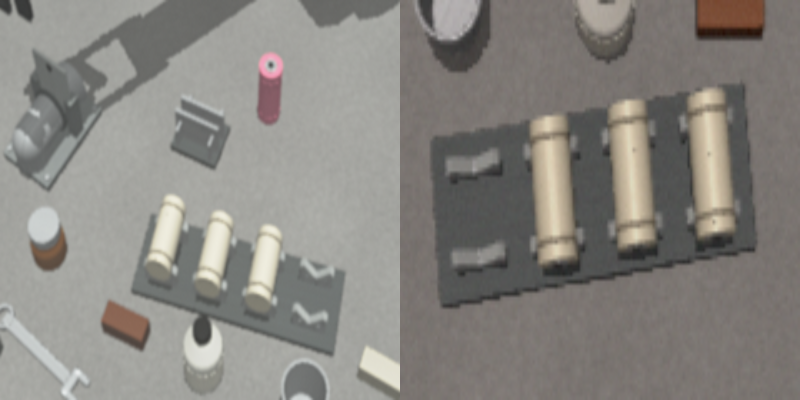

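```bash
python3 - <<'E'
from h import *
t=snap('top');s=snap('scene')
def tri(a,b):
    o1,d1=ray(t,*a);o2,d2=ray(s,*b)
    A=np.c_[d1,-d2];k=np.linalg.lstsq(A,o2-o1,rcond=None)[0]
    p,q=o1+d1*k[0],o2+d2*k[1];return ((p+q)/2).round(1),np.linalg.norm(p-q).round(1)
print(tri((418+172/5,214+39),(150+240/5,155+110/5)),tri((418+312/5,214+45),(150+115/5,155+46/5)))
print(proj(s,(506.8,-389.5,122)).round(1),proj(s,(522.3,-323.8,122)).round(1))
im=cv2.imread('pics/scene0.png')[155:235,150:225]; im=cv2.resize(im,None,fx=5,fy=5,interpolation=cv2.INTER_CUBIC)
im0=cv2.imread('pics/top0.png')[230:280,430:490];im0=cv2.resize(im0,(400,333),interpolation=cv2.INTER_CUBIC)
im0=np.vstack([im0,np.zeros((67,400,3),np.uint8)])
now=s['image'][150:240,150:230,::-1]
cv2.imwrite('pics/p1.png',np.hstack([im,im0]))
E
```

```text
(array([ 521.5, -321.6,  110.6]), np.float64(10.7)) (array([ 506.8, -390.6,  113.2]), np.float64(3.4))
[171.9 161.6] [193.9 173.3]
```

View pics/p1.png

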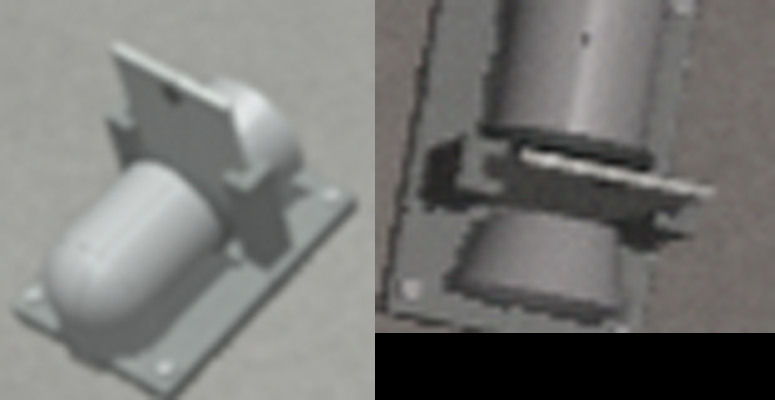

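Request:
{"op": "step_arm", "data": {
  "plan": [
    [1,-5.3,-30,-0.017,0.006,-0.007],
    [0,0,-40,0,0,0],
    [0,0,-35,0,0,0],
    [0,0,-20,0,0,0],
    [0,0,-10,0,0,0],
    [0,0,0,0,0,0],
    [0,0,0,0,0,0]
  ],
  "fingers": 50
}}

```text
time_s: 24.0
position: [518.0, -355.9, 105.2]
ee_rot: [0.001, 0.782, 0.623, -0.0]
wrist_force: [0.6, -1.0, -0.4]
grip_width: 49.9
grasp_force: 0.0
```

Request:
{"op": "step_arm", "data": {
  "plan": [
    [0,0,0,0,0,0],
    [0,0,0,0,0,0],
    [0,0,0,0,0,0],
    [0,0,0,0,0,0],
    [0,0,0,0,0,0],
    [0,0,0,0,0,0]
  ],
  "fingers": 0,
  "squeeze": 8
}}

```text
time_s: 24.6
position: [517.1, -355.5, 104.1]
ee_rot: [0.0, 0.782, 0.623, -0.0]
wrist_force: [0.2, 0.5, 2.5]
grip_width: 5.0
grasp_force: 8.0
```

```bash
python3 look.py|head -2
```

```text
t 24.6 j [-0.64  0.31  1.85 -0.    0.99 -0.41] p [ 517.1 -355.5  104.1] F [0.2 0.5 2.5] w 5.0 8.0
toolx [ 0.224  0.974 -0.001] y [ 0.974 -0.224 -0.   ] z [-0.    -0.001 -1.   ]
```

Request:
{"op": "step_arm", "data": {
  "plan": [
    [0,0,0,0,0,0],
    [0,0,5,0,0,0],
    [0,0,10,0,0,0],
    [0,0,20,0,0,0],
    [0,0,20,0,0,0],
    [0,0,25,0,0,0],
    [0,0,20,0,0,0],
    [0,0,0,0,0,0]
  ],
  "squeeze": 30
}}

```text
time_s: 25.5
position: [519.2, -357.0, 208.8]
ee_rot: [0.004, 0.782, 0.623, 0.001]
wrist_force: [0.2, 0.2, -0.3]
grip_width: 4.9
grasp_force: 30.0
```

Request:
{"op": "step_arm", "data": {
  "plan": [
    [-6.5,24,0,0,0,0.0176],
    [-6.5,24,0,0,0,0.0176],
    [-6.5,24,0,0,0,0.0176],
    [-6.5,24,0,0,0,0.0176],
    [-6.5,24,0,0,0,0.0176],
    [-6.5,24,0,0,0,0.0176],
    [-6.5,24,0,0,0,0.0176],
    [-6.5,24,0,0,0,0.0176],
    [-6.5,24,0,0,0,0.0176],
    [-6,24,0,0,0,0.0176]
  ]
}}

```text
time_s: 26.5
position: [451.6, -114.4, 203.1]
ee_rot: [-0.0, 0.725, 0.689, -0.001]
wrist_force: [-0.3, 0.2, -1.5]
grip_width: 4.5
grasp_force: 30.0
```

Request:
{"op": "step_arm", "data": {
  "plan": [
    [0,0,0,0,0,0],
    [0,0,0,0,0,0],
    [0,0,0,0,0,0]
  ]
}}

```text
time_s: 26.8
position: [452.8, -116.1, 203.9]
ee_rot: [0.0, 0.725, 0.689, -0.0]
wrist_force: [1.0, 0.2, -0.4]
grip_width: 4.6
grasp_force: 30.0
```

```bash
python3 look.py|head -2;  python3 - <<'E'
from h import *
a=snap('scene');im=a['image'][120:240,220:370]
cv2.imwrite('pics/g6.png',cv2.resize(im,(750,600),interpolation=cv2.INTER_CUBIC)[:,:,::-1])
c=np.array([452.6,-115.3,0]);y=np.radians(-2.8);ex=np.array([np.cos(y),np.sin(y),0]);ey=np.array([-np.sin(y),np.cos(y),0])
for sx in(-14,-9,9,14):
  for sy in(-40,40): print(sx,sy,((proj(a,c+sx*ex+sy*ey+[0,0,55])-[220,120])*5).round())
E
```

```text
t 26.8 j [-0.3  -0.09  2.09 -0.    1.14 -0.25] p [ 452.8 -116.1  203.9] F [ 1.   0.2 -0.4] w 4.6 30.0
toolx [ 0.051  0.999 -0.001] y [ 0.999 -0.051 -0.   ] z [-0.    -0.001 -1.   ]
-14 -40 [280. 325.]
-14 40 [428. 373.]
-9 -40 [275. 332.]
-9 40 [424. 381.]
9 -40 [260. 358.]
9 40 [410. 407.]
14 -40 [256. 365.]
14 40 [406. 414.]
```

View pics/g6.png

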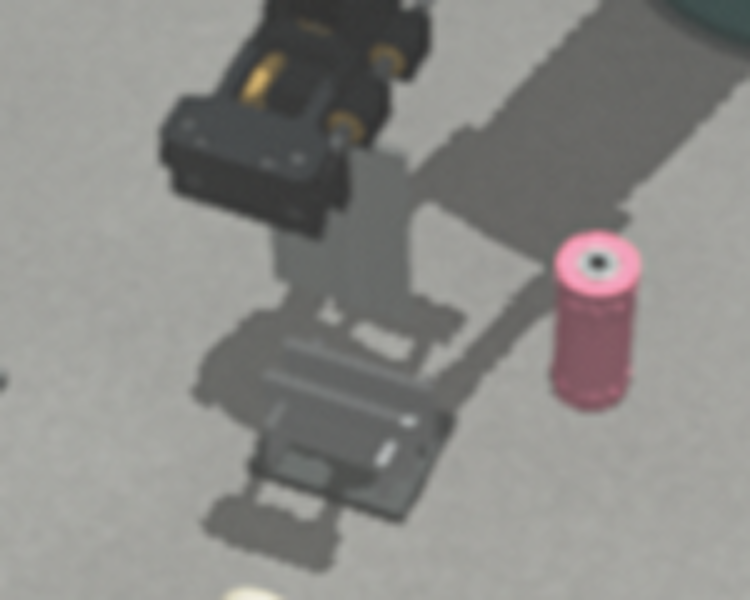

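Request:
{"op": "step_arm", "data": {
  "plan": [
    [1.8,0.8,-20,0,0,0],
    [0,0,-15,0,0,0],
    [0,0,-10,0,0,0],
    [0,0,-10,0,0,0],
    [0,0,-10,0,0,0],
    [0,0,-10,0,0,0],
    [0,0,-10,0,0,0],
    [0,0,0,0,0,0],
    [0,0,0,0,0,0]
  ]
}}

```text
time_s: 27.85
position: [454.4, -114.6, 118.9]
ee_rot: [-0.0, 0.725, 0.689, -0.0]
wrist_force: [0.6, -0.4, -1.4]
grip_width: 4.8
grasp_force: 30.0
```

```bash
python3 look.py|head -2
```

```text
t 27.85 j [-0.3   0.01  2.17 -0.    0.97 -0.25] p [ 454.4 -114.6  118.9] F [ 0.6 -0.4 -1.4] w 4.8 30.0
toolx [ 0.05   0.999 -0.001] y [ 0.999 -0.05  -0.001] z [-0.001 -0.001 -1.   ]
```

Request:
{"op": "step_arm", "data": {
  "plan": [
    [0,0,-7,0,0,0],
    [0,0,-5,0,0,0],
    [0,0,-3,0,0,0],
    [0,0,-1,0,0,0],
    [0,0,0,0,0,0]
  ]
}}

```text
time_s: 28.45
position: [454.2, -114.6, 102.8]
ee_rot: [-0.0, 0.725, 0.689, -0.0]
wrist_force: [0.8, 0.2, -1.0]
grip_width: 4.7
grasp_force: 30.0
```

Request:
{"op": "step_arm", "data": {
  "plan": [
    [0,0,0,0,0,0],
    [0,0,0,0,0,0],
    [0,0,0,0,0,0],
    [0,0,0,0,0,0]
  ],
  "fingers": 40
}}

```text
time_s: 28.85
position: [454.7, -114.8, 103.3]
ee_rot: [0.0, 0.725, 0.689, -0.0]
wrist_force: [-1.1, 0.1, -0.9]
grip_width: 34.5
grasp_force: 0.0
```

Request:
{"op": "step_arm", "data": {
  "plan": [
    [0,0,20,0,0,0],
    [0,0,40,0,0,0],
    [0,0,45,0,0,0],
    [0,0,45,0,0,0],
    [0,0,0,0,0,0],
    [0,0,0,0,0,0]
  ]
}}

```text
time_s: 29.45
position: [455.4, -115.0, 254.8]
ee_rot: [0.002, 0.725, 0.689, 0.001]
wrist_force: [-0.6, 1.3, -0.6]
grip_width: 40.1
grasp_force: 0.0
```

Request:
{"op": "step_arm", "data": {
  "plan": [
    [-12,40,0,0,0,0.145],
    [-12,40,0,0,0,0.145],
    [-12,40,0,0,0,0.145],
    [-12,40,0,0,0,0.145],
    [-12,40,0,0,0,0.145],
    [-12,40,0,0,0,0.145],
    [0,40,0,0,0,0.145],
    [0,40,0,0,0,0.145],
    [0,40,0,0,0,0.145],
    [0,0,0,0,0,0.145]
  ]
}}

```text
time_s: 30.45
position: [381.0, 248.6, 250.7]
ee_rot: [-0.001, 0.08, 0.997, -0.0]
wrist_force: [0.6, -0.8, 0.1]
grip_width: 40.0
grasp_force: 0.0
```

Request:
{"op": "step_arm", "data": {
  "plan": [
    [0,0,0,0,0,0.115],
    [0,0,0,0,0,0],
    [0,0,0,0,0,0]
  ]
}}

```text
time_s: 30.75
position: [381.6, 244.8, 251.4]
ee_rot: [-0.001, 0.029, 1.0, -0.001]
wrist_force: [-0.3, 0.3, -0.6]
grip_width: 40.5
grasp_force: 0.0
```

```bash
python3 look.py;  python3 - <<'E'
from h import *
a=snap('scene');im=a['image'][160:360,220:520];t=snap('top')
b=t['image'][235:325,100:220]
cv2.imwrite('pics/g7.png',np.vstack([cv2.resize(im,(450,300),interpolation=cv2.INTER_CUBIC),cv2.resize(b,(450,300),interpolation=cv2.INTER_CUBIC)])[:,:,::-1])
y=np.radians(-3);ex=np.array([np.cos(y),np.sin(y),0]);tab=np.array([473,370,99.])-70*ex
print(tab,proj(a,tab),proj(t,tab))
E
```

```text
t 30.75 j [ 0.52 -0.16  2.06 -0.    1.24 -1.  ] p [381.6 244.8 251.4] F [-0.3  0.3 -0.6] w 40.5 0.0
toolx [-0.998  0.059  0.002] y [ 0.059  0.998 -0.002] z [-0.002 -0.002 -1.   ]
scene [339.  170.9] [328, 165, 21, 14, 143] [368.9 -13.8  90. ]
scene [410.1 193.6] [403, 184, 16, 20, 127] [379.3 168.1  90. ]
scene [314.1 195.9] [309, 186, 12, 23, 94] [464.6 -44.2  90. ]
[403.09593257 373.66351694  99.        ] [496.06107315 222.56361303] [159.01101339 309.75393311]
```

View pics/g7.png

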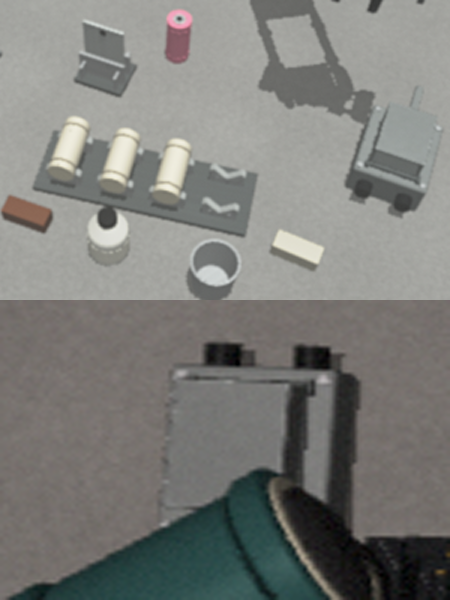

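Request:
{"op": "step_arm", "data": {
  "plan": [
    [4,26,0,0,0,0.007],
    [4,26,0,-0.0064,-0.1218,0],
    [4,26,-10,-0.0064,-0.1218,0],
    [4,26,-20,-0.0064,-0.1218,0],
    [5.4,24.7,-20,-0.0064,-0.1218,0],
    [0,0,0,-0.0064,-0.1218,0],
    [0,0,0,0,0,0],
    [0,0,0,0,0,0]
  ]
}}

```text
time_s: 31.75
position: [403.2, 373.4, 203.1]
ee_rot: [0.298, 0.023, 0.954, -0.009]
wrist_force: [-0.9, 0.2, 0.2]
grip_width: 39.9
grasp_force: 0.0
```

```bash
python3 look.py | head -2;  python3 - <<'E'
from h import *
th=np.linspace(0,1.6,17);x=-120*np.cos(th)+35*np.sin(th);z=120*np.sin(th)+35*np.cos(th)
print(np.c_[np.diff(x),np.diff(z)].round(1).tolist())
E
```

```text
t 31.75 j [ 0.99 -0.08  2.2  -0.73  0.84 -0.08] p [403.2 373.4 203.1] F [-0.9  0.2  0.2] w 39.9 0.0
toolx [-0.822  0.039 -0.569] y [ 0.049  0.999 -0.003] z [ 0.568 -0.031 -0.822]
[[4.1, 11.8], [5.3, 11.3], [6.4, 10.8], [7.4, 10.1], [8.4, 9.3], [9.3, 8.4], [10.0, 7.4], [10.7, 6.4], [11.3, 5.3], [11.8, 4.1], [12.1, 2.9], [12.4, 1.7], [12.5, 0.5], [12.5, -0.8], [12.3, -2.0], [12.1, -3.2]]
```

Request:
{"op": "step_arm", "data": {
  "plan": [
    [0,0,-30,0,0,0],
    [0,0,-30,0,0,0],
    [0,0,-25,0,0,0],
    [0,0,-12,0,0,0],
    [0,0,-6,0,0,0],
    [0,0,0,0,0,0]
  ]
}}

```text
time_s: 32.45
position: [405.0, 373.1, 100.8]
ee_rot: [0.299, 0.025, 0.954, -0.009]
wrist_force: [-0.4, 0.4, -0.3]
grip_width: 40.3
grasp_force: 0.0
```

Request:
{"op": "step_arm", "data": {
  "plan": [
    [0,0,0,0,0,0],
    [0,0,0,0,0,0],
    [0,0,0,0,0,0],
    [0,0,0,0,0,0],
    [0,0,0,0,0,0]
  ],
  "fingers": 0,
  "squeeze": 10
}}

```text
time_s: 32.95
position: [404.5, 376.0, 102.1]
ee_rot: [0.3, 0.023, 0.954, -0.006]
wrist_force: [2.1, 4.7, -1.0]
grip_width: 11.6
grasp_force: 10.0
```

```bash
python3 look.py | head -2;  python3 - <<'E'
from h import *
a=snap('scene');im=a['image'][180:310,420:550]
cv2.imwrite('pics/g8.png',cv2.resize(im,(560,560),interpolation=cv2.INTER_CUBIC)[:,:,::-1])
E
```

```text
t 32.95 j [ 0.99  0.08  2.27 -0.91  0.67  0.17] p [404.5 376.  102.1] F [ 2.1  4.7 -1. ] w 11.6 10.0
toolx [-0.819  0.04  -0.572] y [0.048 0.999 0.002] z [ 0.572 -0.025 -0.82 ]
```

View pics/g8.png

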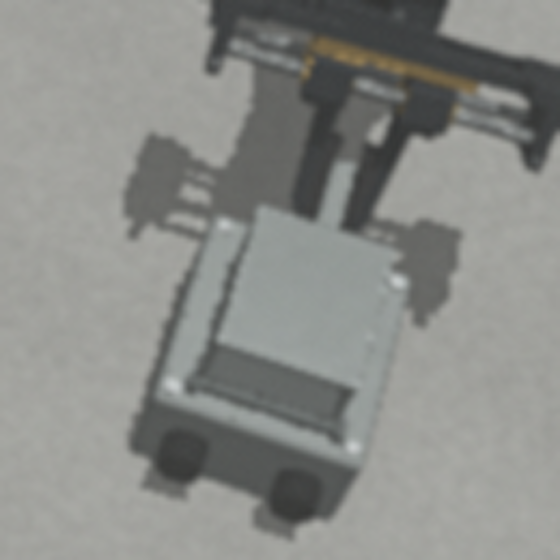

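Request:
{"op": "step_arm", "data": {
  "plan": [
    [0,3,0,0,0,0],
    [4.1,-0.2,11.8,0.0052,0.0999,0],
    [5.3,-0.3,11.3,0.0052,0.0999,0],
    [6.4,-0.3,10.8,0.0052,0.0999,0],
    [7.4,-0.4,10.1,0.0052,0.0999,0],
    [8.4,-0.4,9.3,0.0052,0.0999,0],
    [0,0,0,0,0,0]
  ],
  "squeeze": 15
}}

```text
time_s: 33.8
position: [436.7, 374.3, 154.3]
ee_rot: [0.06, 0.027, 0.998, -0.003]
wrist_force: [-7.9, 0.2, 8.2]
grip_width: 11.5
grasp_force: 15.0
```

```bash
python3 look.py | head -2
```

```text
t 33.8 j [ 0.71  0.12  1.98 -0.1   0.96 -0.75] p [436.7 374.3 154.3] F [-7.9  0.2  8.2] w 11.5 15.0
toolx [-0.991  0.054 -0.12 ] y [ 0.054  0.999 -0.003] z [ 0.119 -0.009 -0.993]
```

Request:
{"op": "step_arm", "data": {
  "plan": [
    [7.3,-0.4,9.9,0.0052,0.0999,0],
    [9,-0.5,8.4,0.0052,0.0999,0],
    [10,-0.5,7.4,0.0052,0.0999,0],
    [10.7,-0.6,6.4,0.0052,0.0999,0],
    [11.3,-0.6,5.3,0.0052,0.0999,0],
    [0,0,0,0,0,0]
  ]
}}

```text
time_s: 34.5
position: [486.1, 371.2, 185.3]
ee_rot: [-0.189, 0.026, 0.982, 0.003]
wrist_force: [4.5, 2.6, -9.1]
grip_width: 11.8
grasp_force: 15.0
```

```bash
python3 look.py | head -2
```

```text
t 34.5 j [ 0.51  0.39  1.62  0.2   1.46 -1.06] p [486.1 371.2 185.3] F [ 4.5  2.6 -9.1] w 11.8 15.0
toolx [-0.928  0.05   0.37 ] y [ 0.052  0.999 -0.004] z [-0.37   0.015 -0.929]
```

Request:
{"op": "step_arm", "data": {
  "plan": [
    [11.8,-0.6,3,0.0052,0.0999,0],
    [12.1,-0.6,1.9,0.0052,0.0999,0],
    [12.4,-0.6,1,0.0052,0.0999,0],
    [0,0,0,0,0,0]
  ]
}}

```text
time_s: 35.0
position: [520.2, 369.2, 190.8]
ee_rot: [-0.335, 0.024, 0.942, 0.006]
wrist_force: [1.4, 1.2, -8.6]
grip_width: 11.6
grasp_force: 15.0
```

Request:
{"op": "step_arm", "data": {
  "plan": [
    [12.5,-0.6,0,0.0052,0.0999,0],
    [12.5,-0.6,-1.2,0.0052,0.0999,0],
    [12.3,-0.6,-2,0.0052,0.0999,0],
    [0,0,0,0,0,0]
  ]
}}

```text
time_s: 35.4
position: [556.3, 367.1, 185.5]
ee_rot: [-0.473, 0.023, 0.88, 0.009]
wrist_force: [-3.8, -2.1, -13.4]
grip_width: 11.8
grasp_force: 15.0
```

```bash
python3 look.py | head -2; python3 - <<'E'
from h import *
a=snap('scene');im=a['image'][180:310,420:550]
cv2.imwrite('pics/g9.png',cv2.resize(im,(500,500),interpolation=cv2.INTER_CUBIC)[:,:,::-1])
E
```

```text
t 35.4 j [ 0.38  0.84  1.15  0.4   2.06 -1.12] p [556.3 367.1 185.5] F [ -3.8  -2.1 -13.4] w 11.8 15.0
toolx [-0.551  0.032  0.834] y [ 0.049  0.999 -0.006] z [-0.833  0.038 -0.552]
```

Request:
{"op": "step_arm", "data": {
  "plan": [
    [5,-0.2,-2,0,0.03,0],
    [3,0,-1,0,0,0],
    [0,0,0,0,0,0]
  ]
}}

```text
time_s: 35.85
position: [563.2, 366.8, 185.6]
ee_rot: [-0.482, 0.022, 0.876, 0.008]
wrist_force: [-6.3, -5.8, -19.5]
grip_width: 11.7
grasp_force: 15.0
```

```bash
python3 look.py | head -2; python3 - <<'E'
from h import *
a=snap('scene');im=a['image'][180:310,420:550]
b=snap('top')['image'][225:325,110:210]
cv2.imwrite('pics/g9.png',np.hstack([cv2.resize(x,(400,400),interpolation=cv2.INTER_CUBIC) for x in(im,b)])[:,:,::-1])
E
```

```text
t 35.85 j [ 0.38  0.86  1.12  0.4   2.09 -1.12] p [563.2 366.8 185.6] F [ -6.3  -5.8 -19.5] w 11.7 15.0
toolx [-0.534  0.031  0.845] y [ 0.046  0.999 -0.008] z [-0.844  0.035 -0.535]
```

View pics/g9.png

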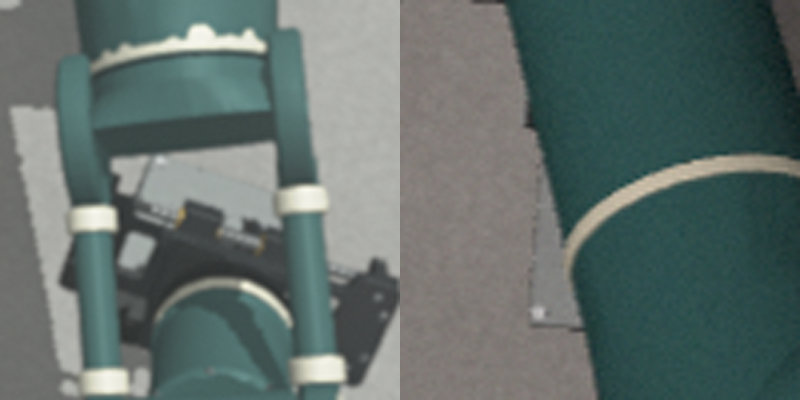

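Request:
{"op": "step_arm", "data": {
  "plan": [
    [0,0,3,0,0,0],
    [0,0,0,0,0,0],
    [0,0,0,0,0,0],
    [0,0,0,0,0,0]
  ],
  "fingers": 45
}}

```text
time_s: 36.45
position: [565.1, 368.4, 194.3]
ee_rot: [-0.481, 0.021, 0.876, 0.012]
wrist_force: [-0.3, 0.2, 0.6]
grip_width: 41.3
grasp_force: 0.0
```

Request:
{"op": "step_arm", "data": {
  "plan": [
    [17,-1,11,0,0,0],
    [25,-1,16,0,0,0],
    [8,-1,30,0,0,0],
    [0,0,45,0,0,0],
    [0,0,45,0,0,0],
    [-25,0,20,-0.007,-0.14,0],
    [-45,0,0,-0.007,-0.14,0],
    [-45,0,0,-0.007,-0.14,0],
    [-45,0,0,-0.007,-0.14,0],
    [-45,0,0,-0.007,-0.14,0]
  ]
}}

```text
time_s: 37.45
position: [408.6, 364.7, 360.7]
ee_rot: [-0.149, 0.025, 0.989, 0.004]
wrist_force: [-1.4, 1.3, 1.1]
grip_width: 45.1
grasp_force: 0.0
```

Request:
{"op": "step_arm", "data": {
  "plan": [
    [0,-45,0,-0.007,-0.14,0],
    [0,-45,0,-0.007,-0.14,0],
    [0,-45,0,0,0,0],
    [0,-40,0,0,0,0],
    [0,0,0,0,0,0],
    [0,0,0,0,0,0]
  ],
  "fingers": 0
}}

```text
time_s: 38.05
position: [409.8, 189.6, 360.0]
ee_rot: [-0.012, 0.026, 1.0, -0.0]
wrist_force: [-0.1, 0.6, -0.3]
grip_width: 0.8
grasp_force: 0.0
```

```bash
python3 look.py | head -2; python3 - <<'E'
from h import *
a=snap('scene');im=a['image'][180:310,420:550]
t=snap('top');b=t['image'][225:325,110:210]
cv2.imwrite('pics/g10.png',np.hstack([cv2.resize(x,(400,400),interpolation=cv2.INTER_CUBIC) for x in(im,b)])[:,:,::-1])
y=np.radians(-3);ex=np.array([np.cos(y),np.sin(y),0]);ey=np.array([-np.sin(y),np.cos(y),0])
c=np.array([473,370,0]);tip=c-5*ex-13*ey+[0,0,89];base=c-5*ex+[0,0,62]
for p in(tip,base):print(p.round(1),(proj(a,p)-[420,180])*400/130,(proj(t,p)-[110,225])*4+[400,0])
E
```

```text
t 38.05 j [ 0.37 -0.2   1.9   0.01  1.47 -1.15] p [409.8 189.6 360. ] F [-0.1  0.6 -0.3] w 0.8 0.0
toolx [-0.998  0.052  0.025] y [ 0.052  0.999 -0.001] z [-0.025  0.    -1.   ]
[467.3 357.3  89. ] [193.7833502  199.55260937] [629.76726808 230.34997236]
[468.  370.3  62. ] [201.31471448 225.96650334] [620.96414215 231.0746132 ]
```

View pics/g10.png

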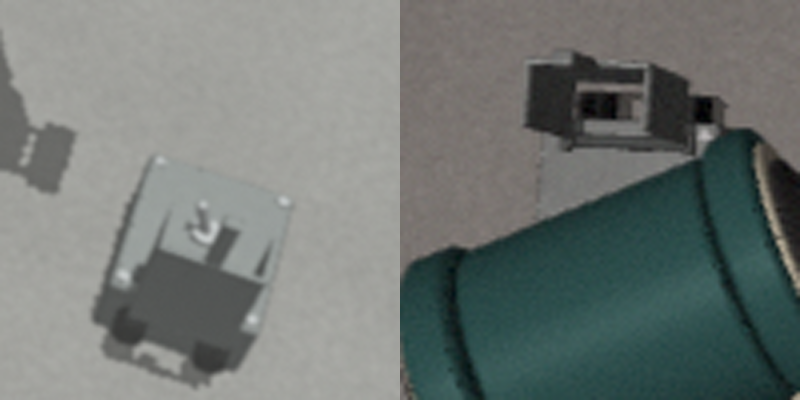

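Request:
{"op": "step_arm", "data": {
  "plan": [
    [12,26,-20,0,-0.025,0],
    [12,26,-30,0,0,0],
    [12,26,-40,0,0,0],
    [12,26,-40,0,0,0],
    [11,26,-40,0,0,0],
    [0,0,-40,0,0,0],
    [0,0,-30,0,0,0],
    [0,0,-20,0,0,0],
    [0,0,0,0,0,0],
    [0,0,0,0,0,0]
  ]
}}

```text
time_s: 39.25
position: [468.5, 320.6, 98.4]
ee_rot: [-0.001, 0.024, 1.0, -0.001]
wrist_force: [0.6, 0.5, 0.1]
grip_width: 0.9
grasp_force: 0.0
```

```bash
python3 look.py | head -2
```

```text
t 39.25 j [ 0.56  0.22  1.98 -0.    0.95 -0.97] p [468.5 320.6  98.4] F [0.6 0.5 0.1] w 0.9 0.0
toolx [-0.999  0.049  0.003] y [ 0.049  0.999 -0.002] z [-0.003 -0.002 -1.   ]
```

Request:
{"op": "step_arm", "data": {
  "plan": [
    [0,2,-7,0,0,0],
    [0,8,0,0,0,0],
    [0,6,0,0,0,0],
    [0,6,0,0,0,0],
    [0,5,0,0,0,0],
    [0,4,0,0,0,0],
    [0,0,0,0,0,0],
    [0,0,0,0,0,0]
  ]
}}

```text
time_s: 40.15
position: [468.7, 351.0, 91.8]
ee_rot: [-0.001, 0.025, 1.0, -0.001]
wrist_force: [-0.5, -0.0, -0.2]
grip_width: 0.4
grasp_force: 0.0
```

Request:
{"op": "step_arm", "data": {
  "plan": [
    [0,3,0,0,0,0],
    [0,0,0,0,0,0],
    [0,0,0,0,0,0]
  ]
}}

```text
time_s: 40.45
position: [468.8, 353.9, 91.8]
ee_rot: [-0.001, 0.025, 1.0, -0.001]
wrist_force: [0.2, 0.3, -0.1]
grip_width: 0.3
grasp_force: 0.0
```

Request:
{"op": "step_arm", "data": {
  "plan": [
    [0,3,0,0,0,0],
    [0,0,0,0,0,0],
    [0,0,0,0,0,0]
  ]
}}

```text
time_s: 40.75
position: [468.9, 356.9, 91.9]
ee_rot: [-0.001, 0.025, 1.0, -0.001]
wrist_force: [0.5, -0.9, 1.0]
grip_width: 0.4
grasp_force: 0.4
```

Request:
{"op": "step_arm", "data": {
  "plan": [
    [0,3,0,0,0,0],
    [0,0,0,0,0,0],
    [0,0,0,0,0,0]
  ]
}}

```text
time_s: 41.05
position: [469.0, 360.1, 92.0]
ee_rot: [-0.001, 0.025, 1.0, -0.001]
wrist_force: [0.3, 0.1, 0.8]
grip_width: 0.4
grasp_force: 0.5
```

Request:
{"op": "step_arm", "data": {
  "plan": [
    [0,2,0,0,0,0],
    [0,0,0,0,0,0],
    [0,0,0,0,0,0]
  ]
}}

```text
time_s: 41.35
position: [468.9, 362.0, 91.9]
ee_rot: [-0.001, 0.025, 1.0, -0.001]
wrist_force: [0.6, -0.2, 1.6]
grip_width: 0.7
grasp_force: 0.6
```

Request:
{"op": "step_arm", "data": {
  "plan": [
    [0,2,0,0,0,0],
    [0,0,0,0,0,0],
    [0,0,0,0,0,0]
  ]
}}

```text
time_s: 41.65
position: [468.9, 362.6, 91.8]
ee_rot: [-0.001, 0.025, 1.0, -0.002]
wrist_force: [1.1, -4.7, 2.7]
grip_width: 0.3
grasp_force: 3.1
```

```bash
python3 look.py | head -1; python3 - <<'E'
from h import *
a=snap('scene');im=a['image'][190:290,430:540]
cv2.imwrite('pics/g11.png',cv2.resize(im,(660,600),interpolation=cv2.INTER_CUBIC)[:,:,::-1])
E
```

```text
t 41.65 j [ 0.62  0.27  1.93 -0.    0.95 -0.9 ] p [468.9 362.6  91.8] F [ 1.1 -4.7  2.7] w 0.3 3.1
```

View pics/g11.png

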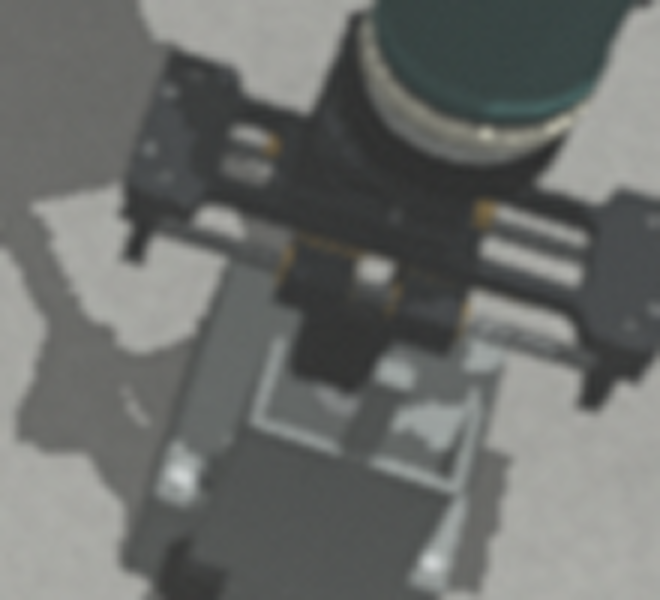

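Request:
{"op": "step_arm", "data": {
  "plan": [
    [0,2,0,0,0,0],
    [0,0,0,0,0,0],
    [0,0,0,0,0,0],
    [0,-20,0,0,0,0],
    [0,-5,20,0,0,0],
    [0,0,45,0,0,0],
    [0,0,45,0,0,0],
    [0,0,45,0,0,0],
    [0,0,45,0,0,0],
    [0,0,40,0,0,0]
  ]
}}

```text
time_s: 42.8
position: [468.5, 340.5, 334.2]
ee_rot: [-0.0, 0.025, 1.0, 0.0]
wrist_force: [0.6, 0.9, -0.2]
grip_width: 0.8
grasp_force: 0.0
```

Request:
{"op": "step_arm", "data": {
  "plan": [
    [-20,-45,10,0,0,0],
    [-20,-45,10,0,0,0],
    [-20,-45,10,0,0,0],
    [0,0,0,0,0,0],
    [0,0,0,0,0,0]
  ]
}}

```text
time_s: 43.3
position: [408.8, 205.9, 362.2]
ee_rot: [0.0, 0.026, 1.0, 0.0]
wrist_force: [0.1, 0.0, -0.6]
grip_width: 0.7
grasp_force: 0.0
```

```bash
python3 look.py | head -2; python3 - <<'E'
from h import *
s=snap('scene');im=s['image'][180:310,420:550]
old=cv2.resize(cv2.imread('pics/g10.png')[:,:400],(130,130),interpolation=cv2.INTER_AREA)
g=lambda x:cv2.cvtColor(x,cv2.COLOR_BGR2GRAY).astype(int)
d=g(im[:,:,::-1].copy())-g(old); m=abs(d)>30
print('diff px by sign')
for sg in(1,-1):
    k,l,sx,c=cv2.connectedComponentsWithStats(((d*sg)>25).astype(np.uint8))
    print(sg,[( (c[i]+[420,180]).round().tolist(),int(sx[i,4])) for i in range(1,k) if sx[i,4]>8])
y=np.radians(-3);ex=np.array([np.cos(y),np.sin(y),0]);ey=np.array([-np.sin(y),np.cos(y),0])
c=np.array([475,373,0])-5*ex
print('tip off/on',proj(s,c-13*ey+[0,0,89]),proj(s,c+13*ey+[0,0,89]))
# bright pixels near
k,l,sx,cc=cv2.connectedComponentsWithStats((g(im[:,:,::-1].copy())[50:85,50:95]>185).astype(np.uint8))
print([((cc[i]+[470,230]).round(1).tolist(),sx[i].tolist()) for i in range(1,k)])
E
```

```text
t 43.3 j [ 0.41 -0.21  1.9   0.    1.45 -1.11] p [408.8 205.9 362.2] F [ 0.1  0.  -0.6] w 0.7 0.0
toolx [-0.999  0.052 -0.   ] y [0.052 0.999 0.001] z [ 0.     0.001 -1.   ]
diff px by sign
1 [([434.0, 230.0], 40), ([432.0, 239.0], 30), ([485.0, 252.0], 33)]
-1 [([427.0, 202.0], 254), ([445.0, 233.0], 154), ([429.0, 226.0], 15), ([490.0, 254.0], 15)]
tip off/on [484.16840935 245.92693056] [495.71280967 249.69687104]
[([472.0, 232.0], [2, 2, 1, 1, 1]), ([511.5, 245.0], [41, 15, 2, 1, 2]), ([485.1, 254.2], [13, 21, 6, 8, 23])]
```

I've viewed 16 pictures, which is over the limit of 14, so from here I'll check with numbers only. First the toggle patch, before and after.

```bash
python3 - <<'E'
from h import *
s=snap('scene');n=cv2.cvtColor(s['image'],cv2.COLOR_RGB2GRAY)[240:262,476:504]
o=cv2.cvtColor(cv2.resize(cv2.imread('pics/g10.png')[:,:400],(130,130),interpolation=cv2.INTER_AREA),cv2.COLOR_BGR2GRAY)[60:82,56:84]
for a in(o,n):
    print('\n'.join(''.join('%4d'%v for v in r) for r in a));print()
E
```

```text
155 155 156 157 157 157 156 156 155 155 156 155 156 155 156 156 156 156 156 156 156 155 155 154 154 151 152 155
 155 157 158 157 158 158 157 157 156 156 155 155 156 156 155 156 156 155 156 155 156 156 157 155 156 156 156 154
 155 157 156 157 157 158 158 157 156 154 153 154 155 156 156 156 156 155 156 157 156 156 156 155 156 157 156 155
 156 156 155 155 157 157 158 157 157 155 153 154 155 156 156 157 157 157 156 157 156 156 155 156 156 156 157 155
 156 156 155 155 157 157 158 157 156 157 157 155 155 155 156 158 158 157 157 157 156 156 156 155 155 157 156 156
 154 156 155 155 156 157 156 154 157 170 172 162 156 156 157 157 158 157 157 156 156 156 156 155 155 155 157 156
 152 155 156 158 157 158 155 148 156 179 183 168 157 156 156 157 157 156 156 157 157 156 156 155 155 155 155 156
 154 156 156 158 158 159 156 143 139 157 166 160 155 157 157 156 156 157 157 156 157 157 156 155 155 155 155 156
 154 158 157 158 158 158 156 141 123 123 135 145 152 157 157 157 156 156 156 156 156 156 156 157 157 156 155 155
 154 157 157 157 157 158 157 144 121 110 122 140 152 156 157 156 153 151 152 154 155
[... 3171 characters left out ...]
39 155 157 157 156 156
 158 158 158 158 155 138 135 167 196 201 185 164 152 131  98  82  84  85  84  84  93 120 145 156 156 156 156 156
 158 158 159 158 155 140 124 138 173 194 200 199 191 156 104  84  84  85  85  88 107 134 153 156 156 156 155 156
 158 159 158 158 157 152 138 129 139 161 179 186 175 138  95  83  85  85  85  94 123 147 155 156 156 156 157 157
 155 158 158 158 158 157 154 146 137 133 139 143 131 102  85  83  84  84  87 107 138 154 156 154 155 156 156 157
 153 156 154 156 157 155 157 156 154 149 143 129 103  85  83  85  85  85  98 126 150 158 157 154 155 155 156 157
 143 148 152 153 155 153 154 156 157 158 152 127  95  83  84  85  84  90 116 144 158 158 157 155 155 155 156 156
```

Request:
{"op": "step_arm", "data": {
  "plan": [
    [10,40,0,0,0,0],
    [20,40,0,0,0,0],
    [25,40,0,0,0,0],
    [25,40,0,0.0075,0.1438,0],
    [25,0,0,0.0075,0.1438,0],
    [25,0,0,0.0075,0.1438,0],
    [25,0,0,0.0075,0.1438,0],
    [25,0,0,0.0075,0.1438,0],
    [25,0,0,0.0075,0.1438,0],
    [0,0,0,0.0075,0.1438,0]
  ],
  "fingers": 45
}}

```text
time_s: 44.5
position: [616.9, 366.7, 357.1]
ee_rot: [-0.487, 0.022, 0.873, 0.012]
wrist_force: [-0.9, 1.2, -0.9]
grip_width: 44.8
grasp_force: 0.0
```

Request:
{"op": "step_arm", "data": {
  "plan": [
    [0,0,-40,0,0,0],
    [0,0,-40,0,0,0],
    [0,0,-40,0,0,0],
    [0,0,-16,0,0,0],
    [0,0,0,0,0,0],
    [0,0,0,0,0,0]
  ]
}}

```text
time_s: 45.1
position: [614.2, 367.2, 226.5]
ee_rot: [-0.484, 0.021, 0.875, 0.013]
wrist_force: [-0.3, 0.5, 0.5]
grip_width: 44.9
grasp_force: 0.0
```

```bash
python3 look.py | head -2
```

```text
t 45.1 j [ 0.35  0.93  0.93  0.43  2.21 -1.08] p [614.2 367.2 226.5] F [-0.3  0.5  0.5] w 44.9 0.0
toolx [-0.531  0.025  0.847] y [0.049 0.999 0.002] z [-0.846  0.042 -0.532]
```

Request:
{"op": "step_arm", "data": {
  "plan": [
    [-20,0,-14,0,0,0],
    [-20,0.5,-14,0,0,0],
    [-13,0.5,-11,0,0,0],
    [0,0,0,0,0,0]
  ]
}}

```text
time_s: 45.6
position: [560.2, 367.9, 188.2]
ee_rot: [-0.483, 0.021, 0.875, 0.012]
wrist_force: [-0.1, -0.7, -0.3]
grip_width: 45.0
grasp_force: 0.0
```

Request:
{"op": "step_arm", "data": {
  "plan": [
    [0,0,0,0,0,0],
    [0,0,0,0,0,0],
    [0,0,0,0,0,0],
    [0,0,0,0,0,0],
    [0,0,0,0,0,0]
  ],
  "fingers": 0,
  "squeeze": 12
}}

```text
time_s: 46.1
position: [561.7, 366.8, 187.2]
ee_rot: [-0.483, 0.022, 0.875, 0.012]
wrist_force: [1.4, -2.8, 2.8]
grip_width: 11.7
grasp_force: 12.0
```

```bash
python3 look.py | head -2
```

```text
t 46.1 j [ 0.37  0.86  1.13  0.41  2.09 -1.12] p [561.7 366.8 187.2] F [ 1.4 -2.8  2.8] w 11.7 12.0
toolx [-0.532  0.026  0.847] y [0.05  0.999 0.   ] z [-0.846  0.042 -0.532]
```

Request:
{"op": "step_arm", "data": {
  "plan": [
    [-12.1,0.2,3.2,-0.0052,-0.0999,0],
    [-12.3,0.6,2,-0.0052,-0.0999,0],
    [-12.5,0.6,0.8,-0.0052,-0.0999,0],
    [-12.5,0.6,-0.5,-0.0052,-0.0999,0],
    [-12.4,0.6,-1.7,-0.0052,-0.0999,0],
    [0,0,0,0,0,0]
  ]
}}

```text
time_s: 46.8
position: [496.8, 370.4, 187.4]
ee_rot: [-0.251, 0.023, 0.968, 0.006]
wrist_force: [3.1, 1.9, -18.6]
grip_width: 11.5
grasp_force: 12.0
```

```bash
python3 look.py | head -2
```

```text
t 46.8 j [ 0.47  0.47  1.53  0.24  1.59 -1.1 ] p [496.8 370.4 187.4] F [  3.1   1.9 -18.6] w 11.5 12.0
toolx [-0.873  0.042  0.486] y [ 0.048  0.999 -0.001] z [-0.485  0.023 -0.874]
```

Request:
{"op": "step_arm", "data": {
  "plan": [
    [-12.1,0.6,-6,-0.0052,-0.0999,0],
    [-11.8,0.6,-6,-0.0052,-0.0999,0],
    [-11.3,0.6,-5.3,-0.0052,-0.0999,0],
    [-10.7,0.6,-6.4,-0.0052,-0.0999,0],
    [0,0,0,0,0,0]
  ]
}}

```text
time_s: 47.4
position: [452.4, 373.2, 166.9]
ee_rot: [-0.055, 0.025, 0.998, 0.001]
wrist_force: [4.1, 1.9, -7.7]
grip_width: 11.6
grasp_force: 12.0
```

```bash
python3 look.py | head -2
```

```text
t 47.4 j [ 0.61  0.22  1.84  0.07  1.17 -0.94] p [452.4 373.2 166.9] F [ 4.1  1.9 -7.7] w 11.6 12.0
toolx [-0.993  0.049  0.109] y [ 0.049  0.999 -0.   ] z [-0.109  0.005 -0.994]
```

Request:
{"op": "step_arm", "data": {
  "plan": [
    [-9,0.5,-8.4,-0.0052,-0.0999,0],
    [-9,0.5,-8.6,-0.0052,-0.0999,0],
    [-8.2,0.4,-9.3,-0.0052,-0.0999,0],
    [-7.4,0.4,-10.1,-0.0052,-0.0999,0],
    [0,0,0,0,0,0]
  ]
}}

```text
time_s: 48.0
position: [418.8, 375.3, 130.5]
ee_rot: [0.145, 0.024, 0.989, -0.005]
wrist_force: [0.2, 1.9, -0.3]
grip_width: 11.7
grasp_force: 12.0
```

Request:
{"op": "step_arm", "data": {
  "plan": [
    [-6.4,0.3,-10.8,-0.0052,-0.0999,0],
    [-5.3,0.3,-11.3,-0.0052,-0.0999,0],
    [-4.1,0.2,-11.3,-0.0052,-0.0999,0],
    [0,0,0,0,0,0],
    [0,0,0,0,0,0]
  ]
}}

```text
time_s: 48.5
position: [405.9, 376.0, 99.5]
ee_rot: [0.285, 0.026, 0.958, -0.01]
wrist_force: [-4.1, 2.9, -0.1]
grip_width: 11.7
grasp_force: 12.0
```

Request:
{"op": "step_arm", "data": {
  "plan": [
    [0,0,-3,0,0,0],
    [0,0,0,0,0,0],
    [0,0,0,0,0,0]
  ]
}}

```text
time_s: 48.8
position: [405.9, 376.0, 97.2]
ee_rot: [0.285, 0.026, 0.958, -0.009]
wrist_force: [-9.6, 3.5, 5.8]
grip_width: 11.8
grasp_force: 12.0
```

```bash
python3 look.py | head -2
```

```text
t 48.8 j [ 0.98  0.09  2.26 -0.86  0.67  0.12] p [405.9 376.   97.2] F [-9.6  3.5  5.8] w 11.8 12.0
toolx [-0.836  0.046 -0.547] y [ 0.056  0.998 -0.002] z [ 0.546 -0.032 -0.837]
```

Request:
{"op": "step_arm", "data": {
  "plan": [
    [0,0,0,0,0,0],
    [0,0,0,0,0,0],
    [0,0,0,0,0,0],
    [0,0,0,0,0,0]
  ],
  "fingers": 40
}}

```text
time_s: 49.3
position: [405.3, 374.1, 95.3]
ee_rot: [0.285, 0.025, 0.958, -0.01]
wrist_force: [0.1, -0.2, 0.0]
grip_width: 39.3
grasp_force: 0.0
```

Request:
{"op": "step_arm", "data": {
  "plan": [
    [-1,0,15,0,0,0],
    [-2,0,25,0,0,0],
    [-3,0,20,0,0,0],
    [0,0,0,0,0,0]
  ]
}}

```text
time_s: 49.7
position: [399.9, 376.2, 158.5]
ee_rot: [0.287, 0.025, 0.958, -0.007]
wrist_force: [0.1, -0.3, -0.5]
grip_width: 39.9
grasp_force: 0.0
```

Request:
{"op": "step_arm", "data": {
  "plan": [
    [0,0,0,0,0,0],
    [0,0,0,0,0,0],
    [0,0,0,0,0,0],
    [0,0,-15,0,0,0],
    [0,0,-6,0,0,0],
    [0,0,0,0,0,0]
  ],
  "fingers": 0
}}

```text
time_s: 50.3
position: [397.9, 373.3, 132.1]
ee_rot: [0.284, 0.024, 0.958, -0.011]
wrist_force: [-0.3, -0.4, -0.0]
grip_width: 0.5
grasp_force: 0.0
```

```bash
python3 look.py | head -2
```

```text
t 50.3 j [ 0.99  0.02  2.25 -0.79  0.73  0.03] p [397.9 373.3 132.1] F [-0.3 -0.4 -0. ] w 0.5 0.0
toolx [-0.837  0.04  -0.545] y [ 0.052  0.999 -0.008] z [ 0.544 -0.035 -0.838]
```

Request:
{"op": "step_arm", "data": {
  "plan": [
    [0,1,-4,0,0,0],
    [0,0,-4,0,0,0],
    [0,0,0,0,0,0],
    [0,0,0,0,0,0]
  ]
}}

```text
time_s: 50.8
position: [398.6, 375.6, 126.2]
ee_rot: [0.285, 0.024, 0.958, -0.009]
wrist_force: [-0.9, -0.2, 0.6]
grip_width: 0.1
grasp_force: 0.0
```

Request:
{"op": "step_arm", "data": {
  "plan": [
    [0,0,-3,0,0,0],
    [0,0,0,0,0,0],
    [0,0,0,0,0,0]
  ]
}}

```text
time_s: 51.1
position: [399.1, 376.1, 124.4]
ee_rot: [0.286, 0.025, 0.958, -0.009]
wrist_force: [-3.2, -1.2, 5.4]
grip_width: 0.4
grasp_force: 2.9
```

Request:
{"op": "step_arm", "data": {
  "plan": [
    [0,0,-2,0,0,0],
    [0,0,0,0,0,0],
    [0,0,0,0,0,0]
  ]
}}

```text
time_s: 51.4
position: [399.3, 376.3, 123.7]
ee_rot: [0.287, 0.025, 0.958, -0.009]
wrist_force: [-9.2, -4.2, 14.5]
grip_width: 0.3
grasp_force: 7.5
```

Request:
{"op": "step_arm", "data": {
  "plan": [
    [0,0,20,0,0,0],
    [0,0,45,0,0,0],
    [0,-20,45,0,0,0],
    [0,-45,20,0,0,0],
    [0,-45,0,0,0,0],
    [0,-45,0,0,0,0],
    [0,-45,0,0,0,0],
    [0,0,0,0,0,0]
  ]
}}

```text
time_s: 52.2
position: [398.2, 170.6, 250.8]
ee_rot: [0.286, 0.028, 0.958, -0.011]
wrist_force: [0.1, 0.1, 0.3]
grip_width: 0.7
grasp_force: 0.0
```

```bash
python3 look.py|head -1; python3 - <<'E'
from h import *
s=snap('scene','end.png')['image']
def cmp(name,ref,off,roi):
    a=s[roi[1]:roi[3],roi[0]:roi[2]].astype(int); b=ref[roi[1]-off[1]:roi[3]-off[1],roi[0]-off[0]:roi[2]-off[0],::-1].astype(int)
    d=abs(a-b).max(2); ys,xs=np.where(d>40); print(name,len(xs),(xs.min()+roi[0],xs.max()+roi[0],ys.min()+roi[1],ys.max()+roi[1]) if len(xs) else '')
r=cv2.imread('pics/scene0.png')
cmp('box',r,(0,0),(450,225,525,305)); cmp('bystanders jar',r,(0,0),(160,235,205,280)); cmp('bottle/bar',r,(0,0),(215,290,310,335)); cmp('cup/bar2',r,(0,0),(340,315,440,360))
cmp('pink',r,(0,0),(328,165,350,200))
g=cv2.resize(cv2.imread('pics/g7.png')[:300],(300,200),interpolation=cv2.INTER_AREA)
cmp('rack+park vs after placing',g,(220,160),(235,175,405,320))
E
```

```text
t 52.2 j [ 0.6  -0.51  2.4  -0.47  0.84 -0.67] p [398.2 170.6 250.8] F [0.1 0.1 0.3] w 0.7 0.0
box 0 
bystanders jar 0 
bottle/bar 0 
cup/bar2 0 
pink 97 (np.int64(328), np.int64(341), np.int64(191), np.int64(199))
rack+park vs after placing 537 (np.int64(370), np.int64(404), np.int64(175), np.int64(224))
```

```bash
python3 -c "
from station import arm
print(arm.finish_job())"
```

```text
the job is handed in; nothing more can be done
None
```

The job is handed in after about 52 s of robot time. The three rolls present lie in their cradles, the plate stands in its stand, the toggle is on and the guard is closed again, with the bystanders unmoved by image check, but I viewed 16 pictures, two over the limit of 14.

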